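# Finish the layer of mould boxes and set the slab's clamp screw

### The arm

A 6-joint arm with a two-finger parallel gripper is mounted at the origin on the work surface. World frame = base frame: x ahead of the robot, y to its left, z up, the work surface at z = 0. Lengths are in mm, angles in rad, forces in N, time in s.
With the tool pointing down it reaches from about 325 to 850 mm from the base axis. Payload 4.4 kg.
Tool frame: the origin (TCP) lies midway between the tips of the shut fingers; the grasp point (between the pads) lies bot.hold_point_z behind it (bot.hold_point_z is the distance from the TCP to the grasp point, in mm); z points along the fingers, y is the line along which they close (so a half turn about z gives the same grasp; the last joint's range is limited). The gripper opens to 94 mm and grips with 3 to 60 N. Pads are 16 mm wide; open, the fingers measure 119 mm over their backs; the gripper's body (75 mm by 177 mm) begins 78 mm behind the grasp point.
Start: joints at [0.989, 0.207, 1.542, -0, 1.393, -0.15], TCP at [240.65, 522.221, 205.447] pointing down, gripper open.
Joint ranges: [-2.73, 2.73], [-0.86, 2.22], [0.23, 2.46], [-1.11, 4.25], [0.08, 2.63], [-2.82, 2.82]. Speed limits (rad/s): [2.79, 2.79, 3.14, 3.14, 3.14, 3.14].

### API

Orientations are given as [roll, pitch, yaw] about the fixed x, y, z axes, in that order (R = Rz(yaw) Ry(pitch) Rx(roll)).
In Python, from cell import bot, eyes gives the robot as it stands. The module is installed in compiled form; this text tells all that it offers.
- The arm moves only by the shell command python3 -m crank 'ROWS' [OPENING] [FORCE]. ROWS is JSON, a list of rows, each a list of 2 entries, a list of its own where there are three numbers: the shift along the world's x, y, z in mm, then the turn about the world's z in units of 8 degrees (1.0 is 8 degrees). In form: [[[tx, ty, tz], yaw], ...]. A call has 1 to 8 rows; each row shifts and turns the commanded pose from where the row before left it; what a row does not reach is not made up. A row lasts 1/10 s, in which the tool goes at most 50 mm and 8.59 degrees, less where a joint would pass 70% of its speed; a pose out of reach is approached as far as the arm can. A call is refused whole if a number of a shift passes 50 or a number of a turn 1, either way. A call with a gripper value outside its range is refused whole. OPENING is the opening, from 0 (shut) to 1 (fully open), set as the call begins (- or left out, the last holds). The fingers move at their own pace and stop on an object; FORCE is the grip in N (left out, the last holds). Time passes only in rows, so rows that do not move let the fingers close. It gives the time, the measured TCP pose, the force, the opening and the grip force at its end, in the units of the state.
- bot.observe(): the state, without advancing time (a new reading comes with each control period).
- eyes.camera(name): name is "scene" or "top" or "wrist"; returns the picture (480x640x3 uint8, red, green, blue); there is no depth.
- eyes.get_calibration(name): a dict with "fov_y" (degrees; the focal length in pixels is half the picture's height over the tangent of half this angle, whatever the lens; pixels are square), "cx", "cy" (the principal point, pixels), "eye" and "orientation" of the camera in the world. Camera axes: x right, y down, z forward; pixel columns grow to the right and rows downward; lengths in mm; the calibration is good to about 2 mm. A picture is of the moment at which its call begins: read the wrist's pose just before it. get_calibration takes no time and is no camera call; for the wrist camera it gives the pose at the moment of the call.
- bot.close_job(): hands the job in; it is judged then, once.
The state is a dict: "time_s": time; "q": joint angles; "qd": joint speeds; "effort": joint torques, N m; "tcp_pos": TCP position; "orientation": TCP orientation; "force": force on the tool from outside, world axes, zero at the start; "torque": the same for the moment, N m; "finger_gap": opening from 0.0 (shut) to 1.0 (fully open); "grip_force": force on a finger pad.
Only numpy, scipy, OpenCV 4.12 (cv2) and the standard library are available. Lean on these libraries where they do the work, as an engineer would, in place of code of your own. Each camera call takes 0.05 s, during which the arm holds its last target. There are 200 camera calls.

### The job

Finish the interlocking layer of mould boxes on the drying slab: set down, without dropping them, the two loose boxes squarely in the two empty pencilled outlines, leaving the two boxes already laid in their outlines. Then turn the slab's thumbscrew clockwise until it seats fully home, back it off a quarter turn so that the wood can swell, and finish there while still gripping the screw's head. Leave everything else on the bench where it is.

Things in the scene. Friction and masses are not known exactly. Their poses are not given: they have to be found in the camera images.
- box_a: loose mould box 100 x 48 x 40 mm of plain plywood, 0.25 kg or so; on top a wooden grip batten 60 long (along the box's x), 14 wide (y) and 26 mm high, so the batten's top is 66 mm above the box's underside. Origin: centre of the underside; x along the length (a half turn looks the same)
- box_b: loose box, the same as box_a in every way; either may go in either outline
- laid1: box like box_a, already laid in outline place1
- laid2: box like box_a, already laid in outline place2
- slab: fixed wooden slab 190 x 190 x 18 mm with four pencilled outlines in a pinwheel (neighbouring outlines 5 mm apart, a bare 57 mm square in the middle); origin: centre of its underside on the table. A dark steel edge clamp, 50 x 56 mm, 44 mm high, stands 148 mm from the slab's centre along the slab's +y and carries the thumbscrew
- place0: empty outline 100 x 48 mm pencilled on the slab's top; origin at its centre on the slab's top face (18 mm above the table), x along its length
- place3: empty outline 100 x 48 mm pencilled on the slab's top; origin at its centre on the slab's top face (18 mm above the table), x along its length
- place1: filled outline 100 x 48 mm pencilled on the slab's top; origin at its centre on the slab's top face (18 mm above the table), x along its length
- place2: filled outline 100 x 48 mm pencilled on the slab's top; origin at its centre on the slab's top face (18 mm above the table), x along its length
- screw_grip (a point): thumbscrew of plain steel on the edge clamp, axis vertical: an upright flat head 36 mm long (the point's x), 10 mm thick (y), 30 mm high, from 56 to 86 mm above the table. The point is on the axis, 73 mm above the table, the height to grip; it turns with the screw (which does not rise or fall noticeably)
- screw (a joint): angle of the thumbscrew in rad: 0 = seated on its hard stop, negative = backed off, grows clockwise seen from above. Starts 0.9 to 2.3 rad short of the stop. Turns with a little friction (0.05 N m) and stays where it is left
- mortar: white mortar, 150 mm across, 90 mm high, with a pestle in it; origin: centre of underside
- vase: terracotta vase 180 mm high, 92 mm across the top; origin: centre of underside
- glue: white bottle 170 mm high; origin: centre of underside
- jar: glass jar 60 mm across, 75 mm high; origin: centre of underside
- tin: steel tin 74 mm across, 90 mm high; origin: centre of underside
- cork: cork sanding block 70 x 38 x 25 mm; origin: centre of underside
- brush: brush lying flat on the bench; origin: underside near its middle
Things that resemble listed ones, but are neither listed nor needed, are in the scene too. What is shaped like the laid1 but pink is not meant.

How it is judged:
By the outcome, as a careful person would: the job done as asked, in the order asked, and still so for the second after the job is handed in, while the arm keeps its last pose, push and grip.
It also fails if it takes over 66 s, if anything falls off the work surface, if the arm or the gripper's body presses on something with over 40 N, if the wrist force passes 120 N, or if a joint passes its speed limit or range.

## Working session

There is one attempt and no reset: what is moved stays moved. The work goes in short steps, Python scripts to look and compute and a shell command to move; the robot and the scene stay as the last step left them, time stands still between calls to the robot, and variables do not carry over. Pictures are saved under pics/ and viewed, at most 10 in all, crops included, and the job is handed in when it is done.

```bash
mkdir -p pics
python3 - <<'E'
from cell import bot, eyes
import cv2
o=bot.observe();print(o, bot.hold_point_z)
for n in("scene","top","wrist"):
    print(n,eyes.get_calibration(n))
    cv2.imwrite(f"pics/{n}0.png",eyes.camera(n)[:,:,::-1])
E
```

```text
{'time_s': 0.0, 'q': array([ 9.88489444e-01,  2.07416760e-01,  1.54289991e+00, -4.50235230e-05,
        1.39350733e+00, -1.50541456e-01]), 'qd': array([ 1.58455697e-03,  1.10338689e-03, -7.79036871e-05, -4.35608246e-04,
       -4.67897712e-05,  9.62344848e-04]), 'effort': array([-1.07747303e-03, -3.70873940e+01, -2.81421322e+01,  6.98025967e-02,
        3.61294812e-02, -1.78801738e-04]), 'tcp_pos': array([240.22958068, 521.54302868, 204.31829151]), 'orientation': array([-3.13937990e+00, -2.90843361e-04,  2.70983489e+00]), 'force': array([0.46434396, 0.27388862, 0.26005424]), 'torque': array([ 0.03576244, -0.00646213, -0.00506404]), 'grip_force': 0.0, 'finger_gap': 0.9987833544135672} 18.8
scene {'fov_y': 45.1326797051987, 'cx': 329.24958593244185, 'cy': 247.4946180507233, 'eye': array([1328.20736877,  153.14550333, 1073.98083547]), 'orientation': array([-2.47801738e+00,  1.15650499e-03,  1.68432337e+00])}
top {'fov_y': 52.8732982835504, 'cx': 320.0494026146645, 'cy': 247.05781428825426, 'eye': array([ 290.49631841,   50.79311715, 1221.73602748]), 'orientation': array([-2.93020305, -0.00507676, -1.50875244])}
wrist {'fov_y': 68.06474544850465, 'cx': 325.92050424497955, 'cy': 248.253107457939, 'eye': array([166.67083842, 555.58441685, 384.81113865]), 'orientation': array([2.86225162e+00, 6.37579364e-04, 1.13881958e+00])}
```

View pics/top0.png

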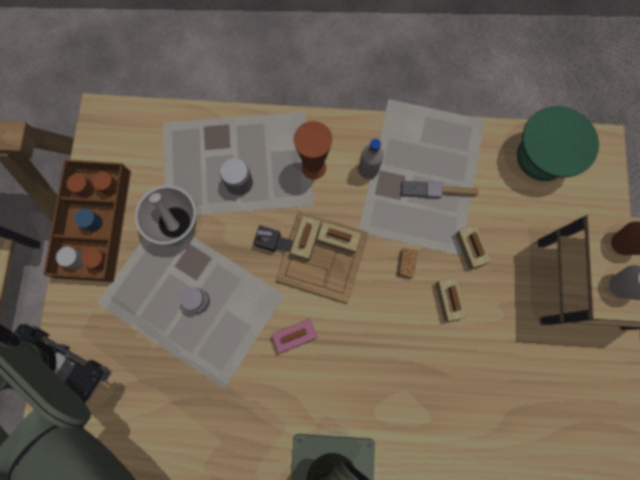

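View pics/scene0.png

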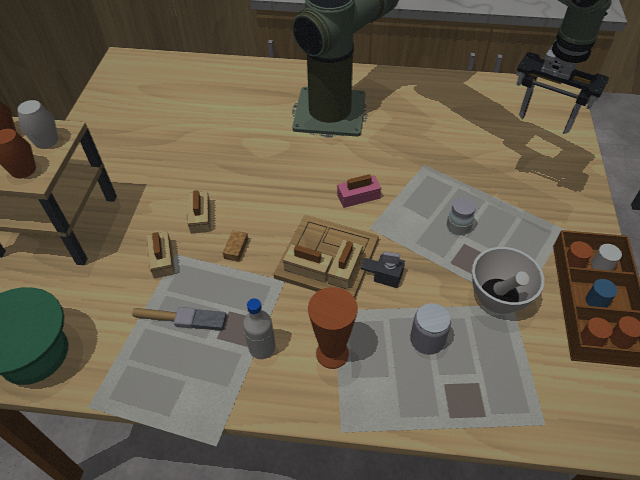

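The top view shows the slab near (323,257) and its clamp near (268,239). The loose boxes are near (473,247) and (451,300), the pink decoy is near (294,336), and the empty outlines are at the slab's lower and left sides. Next I'll get coarse world positions, then look from the wrist.

```bash
cat > h.py <<'E'
from cell import bot, eyes
import numpy as np, cv2
from scipy.spatial.transform import Rotation as R
def snap(n):
    c=eyes.get_calibration(n); return eyes.camera(n)[:,:,::-1].copy(), c
def ray(c,uv):
    f=240/np.tan(np.radians(c["fov_y"])/2)
    uv=np.atleast_2d(uv).astype(float)
    d=np.c_[(uv[:,0]-c["cx"])/f,(uv[:,1]-c["cy"])/f,np.ones(len(uv))]
    return R.from_euler("xyz",c["orientation"]).apply(d)
def plane(c,uv,z):
    d=ray(c,uv); return (c["eye"]+d*((z-c["eye"][2])/d[:,2])[:,None])[:,:2]
def proj(c,P):
    f=240/np.tan(np.radians(c["fov_y"])/2)
    p=R.from_euler("xyz",c["orientation"]).inv().apply(np.atleast_2d(P)-c["eye"])
    return np.c_[f*p[:,0]/p[:,2]+c["cx"],f*p[:,1]/p[:,2]+c["cy"]]
def yaw(): return np.degrees(bot.observe()["orientation"][2])
E
python3 - <<'E'
from h import *
c=eyes.get_calibration("top")
for n,uv,z in(("slab",(323,257),18),("clamp",(266,239),80),("b1",(474,247),50),("b2",(452,300),50),("pink",(294,336),50),("vase",(313,135),180),("vasebot",(314,170),0),("mortar",(167,218),90),("cork",(408,263),25),("glue",(375,145),170),("tin",(234,170),90)): print(n,plane(c,uv,z).round())
c=eyes.get_calibration("wrist");o=bot.observe()
print(R.from_euler("xyz",o["orientation"]).inv().apply(c["eye"]-o["tcp_pos"]))
E
```

```text
slab [[523.  52.]]
clamp [[547. 192.]]
b1 [[ 566. -322.]]
b2 [[ 431. -268.]]
pink [[321. 109.]]
vase [[779.  92.]]
vasebot [[762.  90.]]
mortar [[582. 435.]]
cork [[ 520. -163.]]
glue [[768. -54.]]
tin [[715. 285.]]
[  81.11374194   -0.29182866 -180.38484324]
```

```bash
python3 -m crank '[[[28,-40,10],0],[[28,-40,10],0],[[28,-40,10],0],[[28,-40,10],0],[[28,-40,10],0],[[28,-40,10],0],[[28,-40,10],0],[[28,-40,10],0]]'
python3 -m crank '[[[25,-38,10],0],[[25,-38,10],0],[[10,-20,0],0],[[0,0,0],0],[[0,0,0],0]]'
python3 - <<'E'
from h import *
im,c=snap("wrist"); print(c); cv2.imwrite("pics/w1.png",im); np.save("w1.npy",im); np.save("w1c.npy",c,allow_pickle=True)
E
```

```text
time_s: 0.95
tcp_pos: [465.2, 200.4, 285.7]
orientation: [3.142, -0.0, 2.71]
force: [0.9, 0.8, -0.3]
finger_gap: 0.999
grip_force: 0.0
time_s: 1.45
tcp_pos: [524.2, 106.3, 304.8]
orientation: [-3.142, -0.002, 2.709]
force: [-0.1, 0.9, 0.0]
finger_gap: 1.0
grip_force: 0.0
{'fov_y': 68.06474544850465, 'cx': 325.92050424497955, 'cy': 248.253107457939, 'eye': array([450.73761808, 139.88083364, 485.31593048]), 'orientation': array([ 2.86370139e+00, -1.30567756e-03,  1.13778652e+00])}
```

View pics/w1.png

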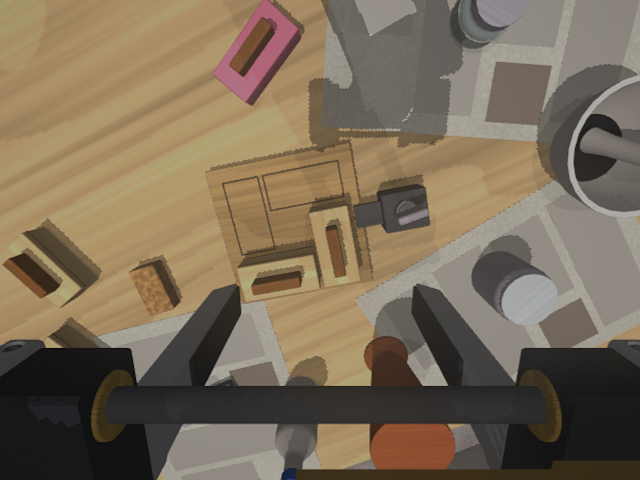

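The wrist view shows the slab, with empty outlines near (247,215) and (305,185). The screw head is near (408,212), one loose box is near (45,265), and the cork is at (153,286). I'll enlarge the slab.

Run:
```python
import cv2
im=cv2.imread("pics/w1.png")[135:315,200:440]
cv2.imwrite("pics/w1z.png",cv2.convertScaleAbs(cv2.resize(im,None,fx=3.3,fy=3.3,interpolation=cv2.INTER_CUBIC),alpha=1.5))
```

```text
(no output)
```

View pics/w1z.png

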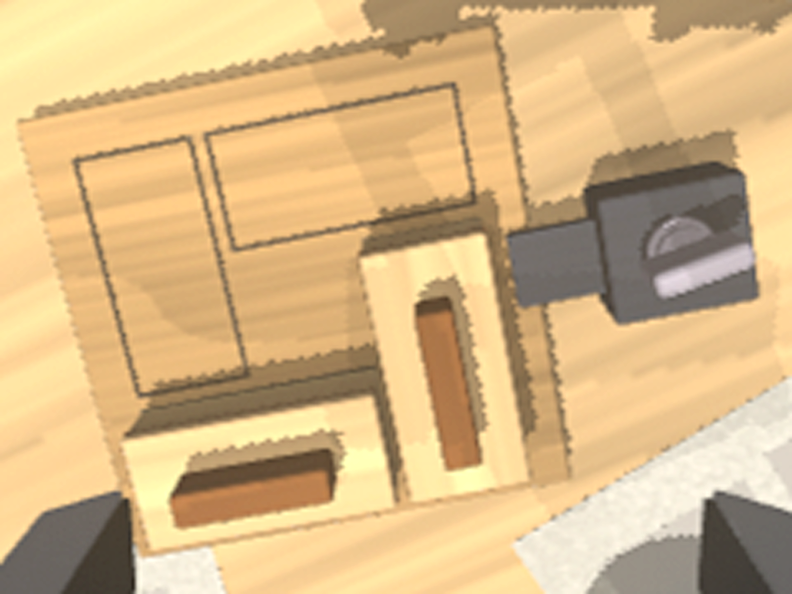

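The enlarged view shows both empty outlines clearly, and the screw head's bright top runs from (657,289) to (752,252). I'll turn these corners into poses.

```bash
python3 - <<'E'
from h import *
c=np.load("w1c.npy",allow_pickle=True).item()
z=lambda L:(np.array(L,float)+.5)/3.3-.5+[200,135]
def rect(L,h,n):
    p=plane(c,z(L),h); e=[p[(i+1)%4]-p[i] for i in range(4)]
    l=[np.hypot(*v).round(1) for v in e]; i=int(l[1]>l[0]); v=e[i]-e[i+2]
    print(n,p.mean(0).round(1),l,np.degrees(np.arctan2(v[1],v[0])).round(1)%180)
    return p
rect([(75,160),(190,137),(247,375),(139,395)],18,"L")
rect([(208,133),(455,84),(474,203),(234,249)],18,"T")
rect([(124,436),(378,390),(397,501),(145,552)],58,"laidB")
rect([(362,254),(486,233),(528,482),(408,502)],58,"laidR")
rect([(655,287),(748,243),(755,261),(662,299)],86,"screwtop")
s=plane(c,z([(20,121),(495,25),(571,477)]),18);print("slab corners",s,(s[0]+s[2])/2)
# boxes in top view: dark-brown battens
E
python3 - <<'E'
from h import *
im,c=snap("top"); np.save("t1.npy",im)
cv2.imwrite("pics/t1z.png",cv2.convertScaleAbs(cv2.resize(im[215:335,360:500],None,fx=5,fy=5,interpolation=cv2.INTER_CUBIC),alpha=1.5))
E
```

```text
L [489.1  10.1] [np.float64(46.6), np.float64(98.7), np.float64(46.1), np.float64(98.5)] 166.1
T [482.7  93.4] [np.float64(98.3), np.float64(46.7), np.float64(98.0), np.float64(46.5)] 76.1
laidB [571.2  18. ] [np.float64(99.5), np.float64(45.8), np.float64(102.2), np.float64(48.7)] 76.6
laidR [565.2 100. ] [np.float64(46.2), np.float64(99.0), np.float64(47.4), np.float64(99.4)] 165.2
screwtop [562.8 198.3] [np.float64(34.7), np.float64(6.9), np.float64(34.0), np.float64(5.0)] 89.9
slab corners [[413.52973819 -12.73025933]
 [458.43293743 169.94451094]
 [640.50929942 125.07957506]] [527.0195188   56.17465786]
```

View pics/t1z.png

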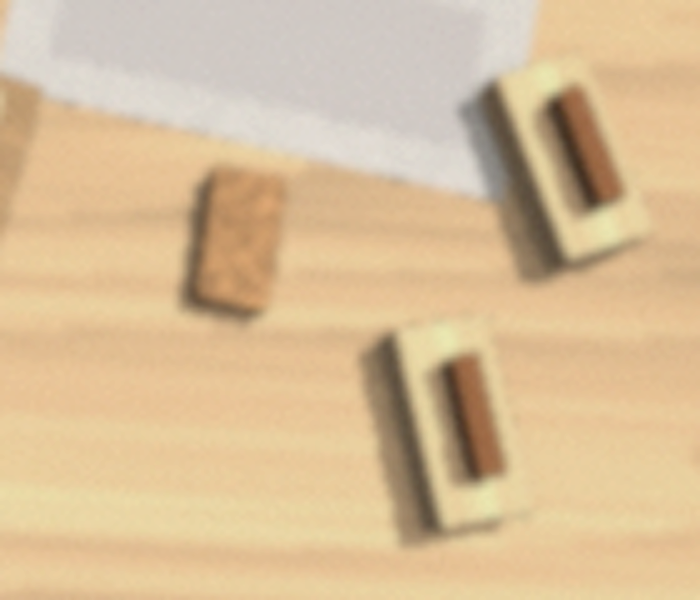

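Run:
```python
from h import *
c=eyes.get_calibration("top")
z=lambda L:(np.array(L,float)+.5)/5-.5+[360,215]
def rect(L,h,n):
    p=plane(c,z(L),h); e=[p[(i+1)%4]-p[i] for i in range(4)]
    l=[np.hypot(*v).round(1) for v in e]; i=int(l[1]>l[0]); v=e[i]-e[i+2]
    print(n,p.mean(0).round(1),l,np.degrees(np.arctan2(v[1],v[0])).round(1)%180)
rect([(495,85),(585,57),(650,232),(568,265)],40,"box1")
rect([(395,333),(485,318),(527,512),(440,532)],40,"box2")
rect([(560,95),(582,86),(620,195),(598,208)],66,"bat1")
rect([(450,365),(475,354),(503,472),(480,480)],66,"bat2")
c=eyes.get_calibration("wrist");o=bot.observe();print(o["q"],o["tcp_pos"],yaw())
```

```text
box1 [ 570.1 -326. ] [np.float64(48.8), np.float64(93.8), np.float64(45.3), np.float64(97.1)] 21.0
box2 [ 434.  -270.1] [np.float64(45.6), np.float64(96.3), np.float64(44.0), np.float64(98.8)] 12.900000000000006
bat1 [ 571.1 -325.4] [np.float64(12.1), np.float64(56.9), np.float64(13.0), np.float64(58.7)] 18.5
bat2 [ 433.9 -270.4] [np.float64(13.5), np.float64(57.5), np.float64(11.8), np.float64(56.2)] 14.300000000000011
[ 3.98369946e-02  6.09364271e-02  1.50170820e+00  5.37090850e-04
  1.58008095e+00 -1.10053353e+00] [523.81311438 107.33036452 304.99643873] 155.33868489652988
```

```bash
python3 -m crank '[[[-11,-46,-14],0.6],[[-11,-46,-14],0.6],[[-11,-46,-14],0.6],[[-11,-46,-14],0.6],[[-11,-46,-14],0.6],[[-11,-46,-14],0.6],[[-11,-46,-14],0.6],[[-11,-46,-14],0.6]]'
python3 -m crank '[[[-2,-9,-13],0],[[0,0,0],0],[[0,0,0],0],[[0,0,0],0]]'
cat > box.py <<'E'
from h import *
def rects(im,c,tag):
    hsv=cv2.cvtColor(im,cv2.COLOR_BGR2HSV)
    # batten: saturated brown
    m=cv2.inRange(hsv,(3,110,50),(16,255,200))
    m=cv2.morphologyEx(m,cv2.MORPH_OPEN,np.ones((3,3)))
    for k in cv2.findContours(m,cv2.RETR_EXTERNAL,cv2.CHAIN_APPROX_NONE)[0]:
        if cv2.contourArea(k)<300: continue
        p=plane(c,k[:,0,:],66); r=cv2.minAreaRect(p.astype(np.float32))
        b=cv2.boxPoints(r); e=max(b[1]-b[0],b[2]-b[1],key=np.linalg.norm)
        print(tag,"px",k[:,0].mean(0).round(),"c",np.round(r[0],1),"sz",np.round(r[1],1),"yaw",np.degrees(np.arctan2(e[1],e[0])).round(1)%180)
E
python3 - <<'E'
from box import *
im,c=snap("wrist"); print(c["eye"]); rects(im,c,"w2"); np.save("w2.npy",im);np.save("w2c.npy",c,allow_pickle=True); cv2.imwrite("pics/w2.png",im)
E
```

```text
time_s: 2.35
tcp_pos: [436.4, -261.8, 193.1]
orientation: [-3.141, 0.001, -2.897]
force: [0.5, -0.5, 0.6]
finger_gap: 1.001
grip_force: 0.0
time_s: 2.75
tcp_pos: [435.7, -269.2, 181.2]
orientation: [-3.141, 0.001, -2.901]
force: [-1.3, -0.1, -0.7]
finger_gap: 0.999
grip_force: 0.0
[ 356.62513862 -288.49024915  361.53010037]
w2 px [237. 357.] c [ 564. -325.] sz [64.2 20.6] yaw 20.3
w2 px [398. 333.] c [ 501.5 -180.2] sz [39.1 62.5] yaw 173.4
w2 px [324. 241.] c [ 434.2 -271.4] sz [61.5 13.1] yaw 14.0
```

View pics/w2.png

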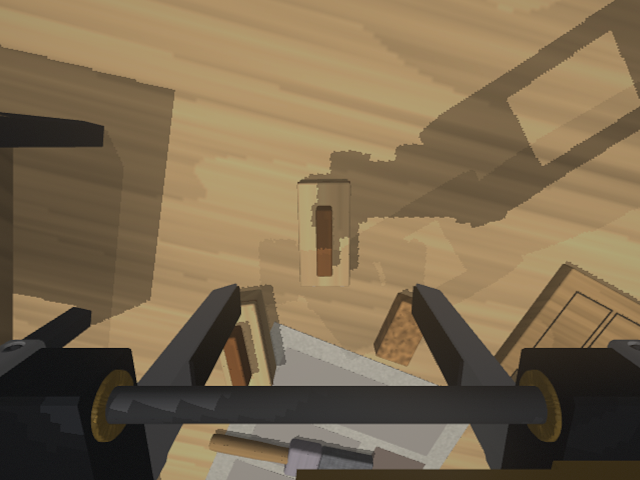

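The view shows the loose box's batten centred between the fingers at about (324,241), with the other box at (250,350). The alignment is already good, so I'll descend and grip.

```bash
python3 -m crank '[[[-0.5,-0.5,-40],0.03],[[0,0,-40],0],[[0,0,-30],0],[[0,0,-15],0],[[0,0,-8],0],[[0,0,-2],0],[[0,0,0],0],[[0,0,0],0]]'
python3 -m crank '[[[0,0,0],0],[[0,0,0],0],[[0,0,0],0],[[0,0,0],0],[[0,0,0],0],[[0,0,0],0],[[0,0,0],0],[[0,0,0],0]]' 0 30
```

```text
time_s: 3.6
tcp_pos: [435.3, -271.9, 46.9]
orientation: [-3.139, 0.002, -2.899]
force: [-0.1, 0.0, -0.9]
finger_gap: 1.0
grip_force: 0.0
time_s: 4.4
tcp_pos: [434.1, -271.3, 45.4]
orientation: [3.142, -0.0, -2.899]
force: [-0.2, 0.5, 0.1]
finger_gap: 0.359
grip_force: 0.0
```

```bash
python3 -m crank '[[[0,0,0],0],[[0,0,0],0],[[0,0,0],0],[[0,0,0],0],[[0,0,0],0]]'
python3 -m crank '[[[0,0,5],0],[[0,0,15],0],[[0,0,30],0],[[0,0,30],0],[[0,0,0],0]]'
python3 - <<'E'
from box import *
im,c=snap("wrist"); rects(im,c,"held"); print(bot.observe()["tcp_pos"]); cv2.imwrite("pics/w3.png",im)
E
```

```text
time_s: 4.9
tcp_pos: [434.1, -271.3, 45.4]
orientation: [-3.142, -0.0, -2.899]
force: [-0.3, -0.6, -0.4]
finger_gap: 0.15
grip_force: 30.0
time_s: 5.4
tcp_pos: [437.0, -273.7, 129.9]
orientation: [-3.134, 0.005, -2.899]
force: [0.6, -0.3, -1.7]
finger_gap: 0.145
grip_force: 30.0
held px [424. 335.] c [ 473.3 -184.2] sz [27.3 42.2] yaw 101.5
held px [326. 311.] c [ 477.4 -263.9] sz [101.6  21.3] yaw 13.6
[ 435.58054569 -272.50044998  127.49732519]
```

```bash
python3 -m crank '[[[5,26,0],-0.4],[[9,44,0],-0.6],[[9,46,0],-0.6],[[9,46,0],-0.6],[[9,46,0],-0.6],[[9,40,0],-0.5],[[5,25,0],-0.2],[[0,8.3,0],0]]'
python3 -m crank '[[[0,0,0],0],[[0,0,0],0],[[0,0,0],0],[[0,0,0],0]]'
python3 - <<'E'
from box import *
im,c=snap("wrist"); o=bot.observe();print(o["tcp_pos"],yaw()%360); np.save("w4c.npy",c,allow_pickle=True); cv2.imwrite("pics/w4.png",im)
E
```

```text
time_s: 6.25
tcp_pos: [487.6, 12.7, 123.3]
orientation: [3.141, -0.004, 2.899]
force: [-0.0, -0.3, -2.7]
finger_gap: 0.147
grip_force: 30.0
time_s: 6.65
tcp_pos: [489.0, 8.8, 125.3]
orientation: [-3.141, -0.0, 2.894]
force: [-0.2, 0.7, -1.8]
finger_gap: 0.145
grip_force: 30.0
[489.12435405   8.95586236 125.41153097] 165.80150221339002
```

View pics/w4.png

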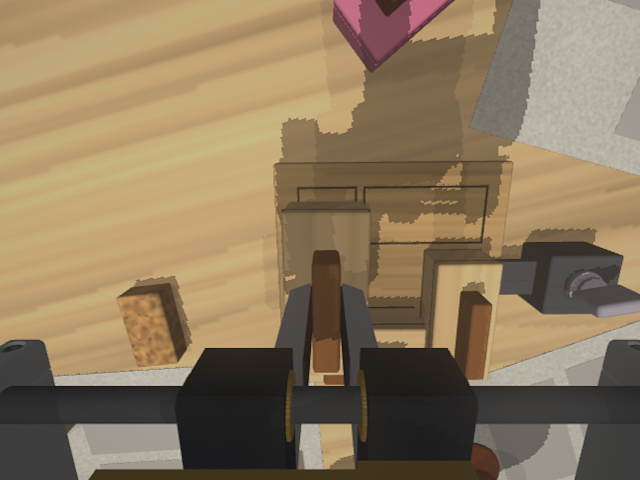

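The held box's far top edge runs (283,210)–(370,209). The L outline's far edge runs (297,188)–(357,187), and T's corners are at (364,186), (488,186) and (482,243). I'll compute the relative offset.

Run:
```python
from h import *
c=np.load("w4c.npy",allow_pickle=True).item()
u=np.array([np.cos(np.radians(166.1)),np.sin(np.radians(166.1))]);v=np.array([u[1],-u[0]])
def loc(p): d=p-np.array([489.1,10.]); return np.c_[d@u,d@v].round(1)
print("box top",loc(plane(c,[(283,210),(370,209)],120.4)))
print("outline",loc(plane(c,[(297,188),(357,187.5)],18)), "T",loc(plane(c,[(364,186.5),(488,186),(482.5,243)],18)))
print("slab",loc(plane(c,[(275,164),(512,162)],18)))
print("tcp",loc(np.array([[489.12,8.96]])))
im=cv2.imread("pics/w4.png")
g=cv2.cvtColor(im,cv2.COLOR_BGR2GRAY).astype(float)
print("row235",g[235,276:292].astype(int),g[235,360:380].astype(int))
print("row190",g[191,290:303].astype(int),g[191,350:372].astype(int))
print("col330",g[180:220,330].astype(int))
```

```text
box top [[ 48.8 -23.4]
 [ 49.   22.3]]
outline [[ 48.7 -23.9]
 [ 48.9  24.2]] T [[ 49.6  29.8]
 [ 49.5 129.3]
 [  2.1 130.4]]
slab [[ 67.6 -40.8]
 [ 68.1 146. ]]
tcp [[-0.3 -1. ]]
row235 [133 123 137 141 142 123 108 112 118 121 116 110 109 109 109 109] [120 120 121 121 121 122 122 120 115 106  90  91  97  96  97  96  97  97
  94 129]
row190 [103 102 103 102 103 103  94  71  58  90 103 101 100] [97 97 97 99 80 53 53 85 98 97 97 97 89 64 46 82 99 97 97 96 96 96]
col330 [ 93  94  95  95  93  93  85  45  56  80  88  88  90  91  94  94  94  95
  95  93  93  89  74  76  77  77  75  75  72  60  83  83  91 104 108 111
 112 113 112 112]
```

```bash
python3 -m crank '[[[0.2,1,-25],0.04],[[0,0,-20],0],[[0,0,-10],0],[[0,0,-4],0],[[0,0,-1.5],0],[[0,0,0],0],[[0,0,0],0]]'
python3 -m crank '[[[0,0,-0.5],0],[[0,0,-0.5],0],[[0,0,-0.5],0],[[0,0,0],0],[[0,0,0],0],[[0,0,0],0]]'
```

```text
time_s: 7.4
tcp_pos: [489.2, 10.4, 76.2]
orientation: [-3.14, -0.003, 2.902]
force: [-32.4, 2.4, 72.2]
finger_gap: 0.147
grip_force: 54.7
time_s: 8.0
tcp_pos: [489.2, 10.4, 76.1]
orientation: [-3.14, -0.003, 2.902]
force: [-36.0, 3.8, 81.3]
finger_gap: 0.146
grip_force: 55.0
```

Contact came 12 mm early, so I'll raise and look.

```bash
python3 -m crank '[[[0,0,5],0],[[0,0,15],0],[[0,0,20],0],[[0,0,0],0],[[0,0,0],0]]'
python3 - <<'E'
from h import *
im,c=snap("wrist"); o=bot.observe();print(o["tcp_pos"],yaw()%360,o["force"]); np.save("w5c.npy",c,allow_pickle=True); cv2.imwrite("pics/w5.png",im)
im2,c2=snap("scene");cv2.imwrite("pics/s5.png",im2)
a=cv2.resize(im[140:440,180:560],(570,450)); b=cv2.resize(im2[200:320,240:420],None,fx=3,fy=3)
cv2.imwrite("pics/c5.png",np.hstack([cv2.resize(a,(400,316)),cv2.resize(b,(400,316))*1]))
E
```

```text
time_s: 8.5
tcp_pos: [489.7, 10.5, 103.6]
orientation: [3.142, 0.001, 2.9]
force: [-1.1, 0.3, -2.9]
finger_gap: 0.142
grip_force: 51.4
[488.8546738   10.71780701 102.70901298] 166.18048670870218 [ 0.53051611 -0.19863752 -2.49302583]
```

View pics/c5.png

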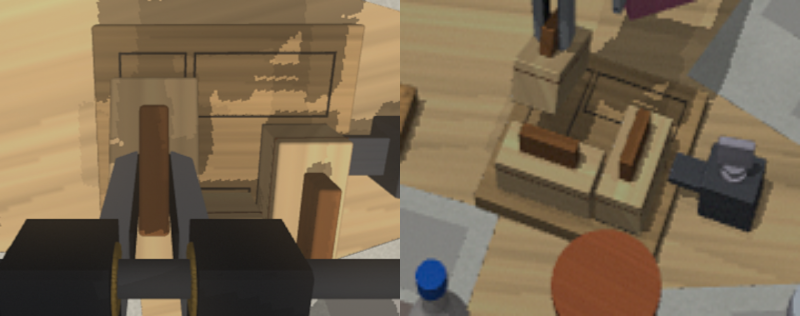

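The held box is tilted about 25° (its end nearest the robot is low), because it swung in the light grip. Its other end then landed on laid box B. I'll shift it toward the robot onto bare slab, ease the grip and press it level there.

```bash
python3 -m crank '[[[-3,0.8,0],0],[[-4,1,0],0],[[-4,1,0],0],[[-2,0.4,0],0],[[0,0,-6],0],[[0,0,-6],0],[[0,0,-3],0],[[0,0,0],0]]'
python3 -m crank '[[[0,0,-2],0],[[0,0,-2],0],[[0,0,-2],0],[[0,0,-2],0],[[0,0,-2],0],[[0,0,-2],0],[[0,0,0],0]]' 0 8
```

```text
time_s: 9.4
tcp_pos: [475.7, 14.3, 87.5]
orientation: [-3.141, -0.002, 2.901]
force: [-0.0, -0.4, -1.6]
finger_gap: 0.147
grip_force: 51.4
time_s: 10.1
tcp_pos: [477.0, 14.1, 76.8]
orientation: [3.142, 0.001, 2.901]
force: [0.7, 0.5, -1.0]
finger_gap: 0.146
grip_force: 10.2
```

```bash
python3 -m crank '[[[0,0,-2],0],[[0,0,-2],0],[[0,0,-2],0],[[0,0,-1],0],[[0,0,-1],0],[[0,0,0],0]]'
python3 -m crank '[[[0,0,-1],0],[[0,0,-1],0],[[0,0,-1],0],[[0,0,0],0]]'
```

```text
time_s: 10.7
tcp_pos: [482.1, 12.9, 71.9]
orientation: [3.141, 0.012, 2.901]
force: [4.6, -1.2, 7.7]
finger_gap: 0.152
grip_force: 9.1
time_s: 11.1
tcp_pos: [481.4, 13.2, 68.6]
orientation: [3.141, 0.011, 2.901]
force: [3.3, -1.2, 5.2]
finger_gap: 0.148
grip_force: 8.9
```

```bash
python3 -m crank '[[[0,0,-1],0],[[0,0,-1],0],[[0,0,-1],0],[[0,0,-1],0],[[0,0,0],0],[[0,0,0],0]]'
python3 -c "
from h import *
im,c=snap('wrist');cv2.imwrite('pics/w6.png',im);o=bot.observe();print(o['tcp_pos'],o['force'],o['torque'],o['q'],c['eye'])
np.save('w6c.npy',c,allow_pickle=True)
g=cv2.cvtColor(im,cv2.COLOR_BGR2GRAY)
for r in (225,240,260): print(r,g[r,265:300].tolist(),g[r,345:385].tolist())
print(g[170:250,326].tolist())
"
```

```text
time_s: 11.7
tcp_pos: [475.7, 14.4, 60.9]
orientation: [-3.142, -0.001, 2.901]
force: [2.5, -0.9, 3.3]
finger_gap: 0.151
grip_force: 8.0
[475.63469569  14.37465088  60.93693225] [ 2.39790064 -1.29094032  2.26362145] [-0.00817973 -0.31296007  0.04263387] [-1.51961868e-01  1.76590737e-01  1.90891593e+00  3.18173637e-05
  1.05754882e+00 -1.48227976e+00] [397.03646488  33.426289   241.41857413]
225 [106, 105, 104, 104, 104, 104, 105, 104, 104, 104, 103, 103, 103, 104, 104, 93, 100, 113, 118, 122, 124, 124, 118, 111, 111, 111, 111, 111, 111, 112, 112, 112, 112, 112, 111] [125, 124, 123, 123, 122, 121, 120, 119, 119, 119, 119, 120, 121, 122, 123, 123, 123, 124, 124, 125, 125, 125, 126, 124, 118, 114, 81, 75, 96, 98, 98, 98, 98, 97, 97, 97, 98, 98, 97, 97]
240 [108, 108, 108, 107, 107, 107, 107, 107, 107, 106, 107, 107, 106, 106, 106, 107, 98, 105, 116, 121, 123, 123, 124, 116, 110, 112, 111, 111, 112, 112, 111, 112, 112, 111, 111] [124, 124, 123, 122, 122, 121, 120, 119, 118, 118, 119, 120, 122, 122, 123, 124, 124, 124, 125, 124, 125, 125, 127, 122, 117, 101, 79, 90, 103, 100, 101, 100, 100, 101, 100, 100, 100, 101, 101, 101]
260 [96, 104, 143, 161, 160, 161, 155, 152, 151, 150, 149, 149, 149, 149, 149, 151, 139, 117, 110, 118, 122, 123, 123, 124, 118, 111, 110, 111, 111, 112, 112, 111, 112, 112, 112] [113, 121, 124, 122, 122, 120, 119, 118, 118, 118, 120, 120, 122, 122, 123, 124, 124, 124, 125, 125, 125, 126, 124, 116, 112, 84, 82, 97, 95, 93, 134, 155, 153, 153, 151, 150, 150, 150, 150, 153]
[112, 112, 111, 110, 110, 109, 109, 107, 108, 109, 109, 109, 109, 109, 109, 110, 110, 108, 93, 67, 69, 78, 90, 93, 95, 95, 94, 93, 91, 92, 93, 93, 91, 90, 88, 77, 78, 78, 79, 76, 67, 74, 85, 96, 110, 111, 116, 118, 118, 118, 118, 118, 117, 118, 118, 117, 118, 118, 118, 118, 117, 118, 118, 118, 117, 118, 118, 118, 118, 118, 117, 118, 118, 118, 117, 118, 118, 118, 118, 118]
```

```bash
python3 -m crank '[[[0,0,0],0],[[0,0,0],0],[[0,0,0],0],[[0,0,0],0],[[0,0,0],0]]' 0.45
python3 -m crank '[[[0,0,15],0],[[0,0,30],0],[[0,0,40],0],[[0,0,45],0],[[0,0,45],0],[[0,0,25],0],[[0,0,0],0],[[0,0,0],0]]'
python3 - <<'E'
from h import *
im,c=snap("wrist"); o=bot.observe();print(o["tcp_pos"],yaw()%360,c["eye"]); np.save("w7c.npy",c,allow_pickle=True)
cv2.imwrite("pics/w7.png",im); cv2.imwrite("pics/w7z.png",cv2.convertScaleAbs(cv2.resize(im[110:320,220:500],None,fx=2.8,fy=2.8,interpolation=cv2.INTER_CUBIC),alpha=1.5))
E
```

```text
time_s: 12.25
tcp_pos: [476.0, 14.3, 61.2]
orientation: [-3.142, -0.001, 2.901]
force: [-0.4, -0.4, -1.0]
finger_gap: 0.45
grip_force: 0.0
time_s: 13.05
tcp_pos: [476.2, 14.2, 261.2]
orientation: [-3.142, 0.0, 2.901]
force: [-0.1, 0.1, 0.3]
finger_gap: 0.452
grip_force: 0.0
[475.33753581  14.39448905 259.82493379] 166.21990221420913 [397.28280851  33.36217145 441.51228444]
```

View pics/w7z.png

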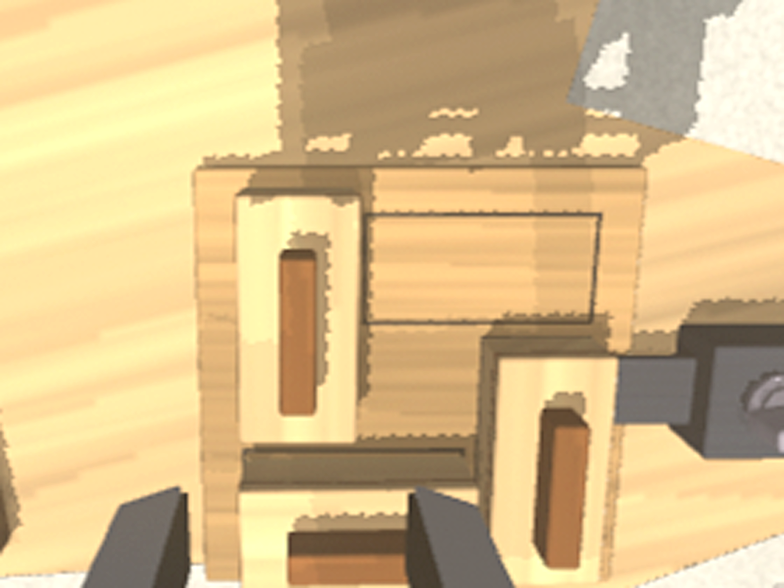

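The first box stands level on the slab, offset toward the robot (top corners (238,194), (359,196), (355,442), (240,442)). The T outline and both laid boxes are visible, so I can compute the corrections.

Run:
```python
from h import *
c=np.load("w7c.npy",allow_pickle=True).item()
a=np.radians(166.1);u=np.array([np.cos(a),np.sin(a)]);v=np.array([u[1],-u[0]])
C=np.array([527.3,55.0]) # slab centre; frame: u (toward robot), v(+y slab)
def loc(L,h):
    p=plane(c,(np.array(L,float)+.5)/2.8-.5+[220,110],h)-C; return np.c_[p@u,p@v].round(1).tolist()
print("box",loc([(238,194),(359,196),(355,442),(240,442)],58),"want u -23.5..76.5 v -76.5..-28.5")
print("bat",loc([(281,252),(316,252),(313,414),(280,414)],84))
print("T",loc([(364,213),(601,213),(592,322),(367,323)],18),"want u 28.5..76.5,v -23.5..76.5")
print("laidB",loc([(240,487),(478,487)],58),"want u -28.5, v -76.5..23.5")
print("laidR",loc([(497,356),(616,357),(603,583)],58),"want u 23.5.. -76.5, v 28.5..76.5")
print("slab",loc([(195,169),(645,169)],18),"want 95, -95..95")
print("tcp",(np.array([475.5,14.4])-C)@np.c_[u,v])
```

```text
box [[87.3, -74.2], [86.7, -28.2], [-12.1, -28.0], [-12.2, -74.8]] want u -23.5..76.5 v -76.5..-28.5
bat [[69.1, -57.5], [69.1, -44.9], [8.0, -45.6], [8.0, -58.1]]
T [[76.0, -23.5], [76.2, 76.5], [29.3, 76.6], [28.7, -21.2]] want u 28.5..76.5,v -23.5..76.5
laidB [[-31.8, -75.1], [-31.7, 23.2]] want u -28.5, v -76.5..23.5
laidR [[24.1, 27.8], [23.7, 75.2], [-75.4, 78.6]] want u 23.5.. -76.5, v 28.5..76.5
slab [[94.1, -94.2], [94.4, 93.3]] want 95, -95..95
tcp [ 40.52985522 -51.85490175]
```

Run:
```python
from h import *
a=np.radians(166.1);u=np.array([np.cos(a),np.sin(a)]);v=np.array([u[1],-u[0]]);C=np.array([527.3,55.0])
c=np.load("w1c.npy",allow_pickle=True).item()
p=plane(c,(np.array([(124,436),(378,390),(397,501),(145,552)],float)+.5)/3.3-.5+[200,135],58)-C
print("w1 laidB",np.c_[p@u,p@v].round(1).tolist())
c=np.load("w7c.npy",allow_pickle=True).item()
p=plane(c,(np.array([(245,452),(465,453)],float)+.5)/2.8-.5+[220,110],18)-C
print("w7 dark line at z18",np.c_[p@u,p@v].round(1).tolist())
# batten laidB front top edge
p=plane(c,(np.array([(288,533),(405,533)],float)+.5)/2.8-.5+[220,110],84)-C
print("w7 laidB batten edge",np.c_[p@u,p@v].round(1).tolist(),"want -45.5, start v -56.5")
c=np.load("w1c.npy",allow_pickle=True).item()
p=plane(c,(np.array([(172,498),(333,468),(333,500),(175,528)],float)+.5)/3.3-.5+[200,135],84)-C
print("w1 batten",np.c_[p@u,p@v].round(1).tolist())
im=cv2.imread("pics/w7.png");g=cv2.cvtColor(im,cv2.COLOR_BGR2GRAY)
print(g[262:306,330].tolist()); print(g[262:306,370].tolist())
```

```text
w1 laidB [[-27.7, -73.6], [-28.2, 25.9], [-74.0, 24.2], [-76.3, -77.9]]
w7 dark line at z18 [[-30.9, -75.0], [-31.2, 24.3]]
w7 laidB batten edge [[-40.7, -55.1], [-40.6, -9.4]] want -45.5, start v -56.5
w1 batten [[-46.9, -54.1], [-46.6, 6.3], [-58.9, 3.7], [-58.6, -56.0]]
[162, 163, 162, 163, 164, 155, 104, 76, 60, 62, 82, 79, 78, 78, 78, 77, 75, 75, 73, 70, 63, 75, 86, 130, 159, 167, 160, 162, 165, 162, 162, 159, 138, 110, 114, 115, 114, 92, 53, 56, 56, 57, 55, 55]
[120, 121, 120, 96, 79, 79, 81, 78, 57, 59, 78, 77, 76, 76, 75, 74, 75, 74, 73, 65, 68, 73, 71, 70, 71, 71, 71, 71, 69, 63, 63, 59, 52, 47, 43, 41, 42, 41, 43, 43, 44, 42, 43, 43]
```

Run:
```python
from h import *
c=eyes.get_calibration("scene")
a=np.radians(166.1);u=np.array([np.cos(a),np.sin(a)]);v=np.array([u[1],-u[0]]);C=np.array([527.3,55.0])
im,_=snap("scene");cv2.imwrite("pics/s7.png",im)
P=lambda uu,vv,z: np.r_[C+uu*u+vv*v,z]
for n,b in(("laidB",(-52.5,-26.5)),("laidR",(-26.5,52.5))):
  q=proj(c,[P(*b,84)])[0]
  for f in("pics/scene0.png","pics/s5.png","pics/s7.png"):
    i=cv2.imread(f); hsv=cv2.cvtColor(i,cv2.COLOR_BGR2HSV)
    m=cv2.inRange(hsv,(3,110,40),(16,255,200)); 
    nl,lab,st,ce=cv2.connectedComponentsWithStats(m)
    k=1+np.argmin(np.where(st[1:,4]>30,np.hypot(*(ce[1:]-q).T),1e9))
    cc=ce[k]; w=plane(c,cc,78)[0]-C
    print(n,f,q.round(1),cc.round(2),st[k],"uv",(w@u).round(1),(w@v).round(1))
g=[cv2.cvtColor(cv2.imread(f),cv2.COLOR_BGR2GRAY).astype(float) for f in("pics/scene0.png","pics/s7.png")]
# template shift of laidB and slab corner
cw=eyes.get_calibration("wrist")
print("pred rows w7: line -28.5 base z18",proj(cw,[P(-28.5,4,18),P(-28.5,4,58),P(-28.5,-30,58),P(-45.5,-30,58)]).round(1))
```

```text
laidB pics/scene0.png [306.8 250.1] [306.96 253.39] [294 245  27  18 295] uv -56.5 -24.6
laidB pics/s5.png [306.8 250.1] [306.74 254.77] [294 246  27  18 291] uv -60.2 -23.7
laidB pics/s7.png [306.8 250.1] [306.66 254.77] [294 246  27  18 295] uv -60.2 -23.8
laidR pics/scene0.png [345.1 251.2] [344.83 254.45] [339 241  14  28 179] uv -30.6 53.5
laidR pics/s5.png [345.1 251.2] [344.95 254.64] [339 241  14  28 190] uv -31.0 53.9
laidR pics/s7.png [345.1 251.2] [344.91 254.57] [339 241  14  28 188] uv -30.9 53.7
pred rows w7: line -28.5 base z18 [[370.1 271.7]
 [374.3 283.4]
 [344.7 283.4]
 [344.5 297.1]]
```

Laid box B was pushed about 3 mm outward, so I'll mend that afterwards by centring a grip on it. First I'll regrip the first box lower and harder, then move it gently into its outline.

```bash
python3 -m crank '[[[0,0,-45],0],[[0,0,-45],0],[[0,0,-45],0],[[0,0,-35],0],[[0,0,-20],0],[[0,0,-9],0],[[0,0,0],0],[[0,0,0],0]]'
python3 -m crank '[[[0,0,0],0],[[0,0,0],0],[[0,0,0],0],[[0,0,0],0],[[0,0,0],0],[[0,0,0],0]]' 0 60
python3 -m crank '[[[0,0,1],0],[[0,0,2],0],[[0,0,2],0],[[0,0,0],0],[[0,0,0],0]]'
python3 -c "
from h import *
im,c=snap('wrist');cv2.imwrite('pics/w8.png',im);print(bot.observe()['tcp_pos'],bot.observe()['force'],yaw()%360)
g=cv2.cvtColor(im,cv2.COLOR_BGR2GRAY)
for r in (225,240): print(r,g[r,270:295].tolist(),g[r,360:380].tolist())
print(g[170:230,310].tolist())"
```

```text
time_s: 13.95
tcp_pos: [476.1, 14.2, 62.0]
orientation: [-3.142, -0.001, 2.901]
force: [1.1, 0.6, 1.0]
finger_gap: 0.448
grip_force: 0.0
time_s: 14.55
tcp_pos: [476.6, 14.2, 62.8]
orientation: [3.142, 0.001, 2.901]
force: [-0.4, 0.2, 3.1]
finger_gap: 0.14
grip_force: 60.0
time_s: 15.05
tcp_pos: [476.3, 14.2, 67.4]
orientation: [3.142, -0.0, 2.901]
force: [0.9, 0.7, -2.1]
finger_gap: 0.146
grip_force: 60.0
[476.23580666  14.23330579  67.36564026] [ 1.25240669 -0.59573256 -2.39286515] 166.21906530029582
225 [107, 107, 107, 108, 107, 108, 107, 108, 106, 107, 108, 101, 105, 115, 121, 123, 123, 118, 111, 111, 111, 111, 111, 111, 112] [123, 123, 124, 124, 125, 124, 125, 125, 121, 114, 99, 98, 105, 103, 104, 104, 104, 104, 103, 103]
240 [103, 102, 102, 102, 102, 103, 102, 101, 101, 102, 102, 92, 100, 113, 120, 123, 123, 124, 116, 110, 111, 111, 111, 111, 111] [123, 123, 124, 124, 124, 124, 125, 123, 118, 111, 96, 92, 97, 97, 97, 97, 97, 96, 96, 96]
[111, 111, 112, 112, 112, 111, 110, 110, 109, 108, 107, 108, 109, 109, 110, 108, 93, 68, 72, 84, 93, 95, 97, 97, 95, 94, 93, 94, 93, 93, 96, 94, 81, 77, 76, 76, 77, 79, 77, 68, 65, 80, 80, 92, 102, 104, 106, 108, 107, 107, 107, 108, 108, 108, 108, 107, 108, 107, 107, 108]
```

```bash
python3 -m crank '[[[1,-0.3,0],0],[[2,-0.7,0],0],[[2.4,-0.8,0],0],[[2.4,-0.8,0],0],[[2,-0.7,0],0],[[1,-0.3,0],0],[[0,0,0],0],[[0,0,0],0]]'
python3 -m crank '[[[0,0,-1.5],0],[[0,0,-1.5],0],[[0,0,-1],0],[[0,0,-1],0],[[0,0,0],0],[[0,0,0],0]]'
```

```text
time_s: 15.9
tcp_pos: [487.1, 10.6, 67.4]
orientation: [-3.142, -0.0, 2.901]
force: [-0.8, -0.7, -1.3]
finger_gap: 0.144
grip_force: 60.0
time_s: 16.5
tcp_pos: [487.1, 10.6, 62.8]
orientation: [-3.142, -0.0, 2.901]
force: [-2.1, -0.6, 3.6]
finger_gap: 0.144
grip_force: 60.0
```

```bash
python3 -m crank '[[[0,0,-0.4],0],[[0,0,0],0],[[0,0,0],0]]' 0 6
python3 -m crank '[[[0,0,0],0],[[0,0,0],0],[[0,0,0],0],[[0,0,0],0],[[0,0,0],0]]' 0.45
python3 -m crank '[[[0,0,15],0],[[0,0,35],0],[[0,0,40],-1],[[12,1,30],-1],[[12,1,20],-1],[[12,1,0],-1],[[12,1,0],-1],[[12,1,0],-1]]'
python3 -m crank '[[[12,1,0],-1],[[12,0,0],-1],[[0,0,0],-1],[[0,0,0],-1],[[0,0,0],-1],[[0,0,0],-0.26],[[0,0,0],0],[[0,0,0],0]]'
python3 - <<'E'
from h import *
im,c=snap("wrist"); o=bot.observe();print(o["tcp_pos"],yaw()%360,c["eye"]); np.save("w9c.npy",c,allow_pickle=True)
cv2.imwrite("pics/w9.png",im)
E
```

```text
time_s: 16.8
tcp_pos: [487.2, 10.6, 62.8]
orientation: [-3.142, -0.0, 2.901]
force: [-2.8, 0.3, 6.7]
finger_gap: 0.149
grip_force: 6.0
time_s: 17.3
tcp_pos: [487.2, 10.6, 61.9]
orientation: [3.142, -0.0, 2.901]
force: [0.7, -0.4, 0.9]
finger_gap: 0.446
grip_force: 0.0
time_s: 18.1
tcp_pos: [547.7, 15.7, 202.3]
orientation: [3.141, 0.0, 2.058]
force: [-0.4, -1.2, -0.4]
finger_gap: 0.455
grip_force: 0.0
time_s: 18.9
tcp_pos: [571.1, 16.6, 201.9]
orientation: [-3.141, 0.0, 1.33]
force: [0.0, -0.0, -0.1]
finger_gap: 0.45
grip_force: 0.0
[571.06881347  16.63698696 201.90353998] 76.18442627762666 [589.96701029  94.91929764 382.24478037]
```

```bash
python3 -m crank '[[[0.8,0,-45],0],[[0,0,-40],0],[[0,0,-30],0],[[0,0,-16],0],[[0,0,-8],0],[[0,0,-0.5],0],[[0,0,0],0],[[0,0,0],0]]'
python3 -m crank '[[[0,0,0],0],[[0,0,0],0],[[0,0,0],0],[[0,0,0],0],[[0,0,0],0],[[0,0,0],0]]' 0 20
python3 -m crank '[[[0,0,0],0],[[0,0,0],0],[[0,0,0],0],[[0,0,0],0],[[0,0,0],0]]' 0.45
python3 -m crank '[[[0,0,15],0],[[0,0,45],0],[[0,0,50],0],[[-15,0,40],0],[[-20,0,40],0],[[-10,0,10],0],[[0,0,0],0],[[0,0,0],0]]'
python3 - <<'E'
from h import *
im,c=snap("wrist"); o=bot.observe();print(o["tcp_pos"],yaw()%360,c["eye"]); np.save("w10c.npy",c,allow_pickle=True)
cv2.imwrite("pics/w10.png",im)
s,_=snap("scene");cv2.imwrite("pics/s10.png",s)
c=eyes.get_calibration("scene")
a=np.radians(166.1);u=np.array([np.cos(a),np.sin(a)]);v=np.array([u[1],-u[0]]);C=np.array([527.3,55.0])
P=lambda uu,vv,z: np.r_[C+uu*u+vv*v,z]
for n,b in(("laidB",(-52.5,-26.5)),("laidR",(-26.5,52.5)),("L",(26.5,-52.5))):
  q=proj(c,[P(*b,84)])[0]
  for f in("pics/scene0.png","pics/s7.png","pics/s10.png"):
    hsv=cv2.cvtColor(cv2.imread(f),cv2.COLOR_BGR2HSV)
    nl,lab,st,ce=cv2.connectedComponentsWithStats(cv2.inRange(hsv,(3,110,40),(16,255,200)))
    k=1+np.argmin(np.where(st[1:,4]>30,np.hypot(*(ce[1:]-q).T),1e9)); w=plane(c,ce[k],78)[0]-C
    print(n,f,ce[k].round(2),st[k],"uv",(w@u).round(1),(w@v).round(1))
E
```

```text
time_s: 19.75
tcp_pos: [573.4, 16.5, 64.2]
orientation: [3.138, -0.0, 1.329]
force: [0.5, -0.4, 0.3]
finger_gap: 0.449
grip_force: 0.0
time_s: 20.35
tcp_pos: [572.5, 16.5, 62.9]
orientation: [3.14, -0.0, 1.329]
force: [1.1, -1.0, 1.6]
finger_gap: 0.146
grip_force: 20.0
time_s: 20.85
tcp_pos: [571.7, 16.7, 62.4]
orientation: [-3.141, 0.0, 1.329]
force: [0.3, -0.4, -0.6]
finger_gap: 0.451
grip_force: 0.0
time_s: 21.65
tcp_pos: [526.4, 16.7, 261.5]
orientation: [-3.14, 0.0, 1.329]
force: [0.6, -0.1, -0.6]
finger_gap: 0.455
grip_force: 0.0
[526.08410568  16.74530528 260.46961073] 76.1351900602565 [545.543373    94.93523002 441.8429873 ]
laidB pics/scene0.png [306.96 253.39] [294 245  27  18 295] uv -56.5 -24.6
laidB pics/s7.png [306.66 254.77] [294 246  27  18 295] uv -60.2 -23.8
laidB pics/s10.png [307.35 253.51] [294 245  27  18 296] uv -56.5 -23.7
laidR pics/scene0.png [344.83 254.45] [339 241  14  28 179] uv -30.6 53.5
laidR pics/s7.png [344.91 254.57] [339 241  14  28 188] uv -30.9 53.7
laidR pics/s10.png [344.94 254.46] [339 241  14  28 188] uv -30.6 53.7
L pics/scene0.png [306.96 253.39] [294 245  27  18 295] uv -56.5 -24.6
L pics/s7.png [311.01 221.24] [305 209  14  26 178] uv 32.1 -50.1
L pics/s10.png [308.85 224.83] [303 212  14  26 175] uv 20.4 -50.7
```

```bash
cat > ortho.py <<'E'
from h import *
a=np.radians(166.1);u=np.array([np.cos(a),np.sin(a)]);v=np.array([u[1],-u[0]]);C=np.array([527.3,55.0])
def ortho(im,c,U,V,z):
    uu,vv=np.meshgrid(U,V); X=C+uu[...,None]*u+vv[...,None]*v
    P=np.dstack([X,np.full(uu.shape,z)]).reshape(-1,3)
    m=proj(c,P).astype(np.float32).reshape(uu.shape+(2,))
    return cv2.cvtColor(cv2.remap(im,m[...,0],m[...,1],cv2.INTER_LINEAR),cv2.COLOR_BGR2GRAY)
E
python3 - <<'E'
from ortho import *
im=cv2.imread("pics/w10.png");c=np.load("w10c.npy",allow_pickle=True).item()
np.set_printoptions(linewidth=250)
U=np.arange(-40,-10,1.);print("inner gap (z58) from u=-40")
for v0 in(-68,-40): print(v0,ortho(im,c,U,np.array([v0]),58)[0])
U=np.arange(65,85,1.);print("L outer end from 65")
for v0 in(-68,-40): print(v0,ortho(im,c,U,np.array([v0]),58)[0])
U=np.arange(-90,-65,1.);print("laidB outer from -90")
for v0 in(-10,10): print(v0,ortho(im,c,U,np.array([v0]),58)[0])
V=np.arange(-85,-15,1.);print("L v from -85")
for u0 in(62,-12): print(u0,ortho(im,c,np.array([u0]),V,58)[:,0])
print("T end line z18, from u 20"); print(ortho(im,c,np.arange(20,82,1.),np.array([40]),18)[0])
E
```

```text
inner gap (z58) from u=-40
-68 [170 167 167 169 171 172 173 173 174 172 157 116 104 131 141 134 131 146 170 174 172 172 171 172 172 172 172 172 172 172]
-40 [119 134 156 169 170 171 172 173 173 171 149 110  81  77  84  88 104 145 171 174 174 174 173 173 174 175 175 174 174 174]
L outer end from 65
-68 [173 173 173 172 173 172 173 173 174 171 158 143 144 154 150 147 147 150 148 142]
-40 [160 160 161 161 161 160 160 161 161 160 141 125 134 142 144 145 145 147 149 140]
laidB outer from -90
-10 [152 153 151 137 119 116 121 120 121 121 120 122 121 130 147 160 163 162 162 163 163 163 164 165 164]
10 [149 148 145 134 123 127 131 128 123 119 119 120 120 127 144 157 162 162 162 162 163 164 164 164 162]
L v from -85
62 [164 164 162 145 148 151 151 151 150 150 166 171 172 172 171 173 172 173 173 172 173 174 174 174 172 174 177 180 182 185 187 147 127 147 156 145 140 139 124 159 149 137 133 144 160 161 158 157 159 161 163 164 165 166 165 151 121  89  74  75  79  80
  83  89  93  93  93  77  54  81]
-12 [165 166 166 150 141 140 140 140 140 145 162 170 171 171 171 171 172 172 172 172 172 172 170 171 170 171 173 177 179 181 182 182 182 182 180 180 179 178 177 176 175 174 172 172 172 174 175 177 170 166 164 164 163 164 163 151 125  92  70  73  79  81
  78  76  84  86  86  86  85  85]
T end line z18, from u 20
[114 115 114 114 113 113 119 115  82  61  63  78  87  86  85  88  95  97  97  98  98  99 100 100  99  97  97  97  99 101 103  99  92  89  88  86  85  86  87  86  85  84  84  92 115 136 119  93  89  91  90  88  87  86  87  76  60  63  80  88  90  90]
```

Both boxes are within about 1 mm of their outlines. Now I'll go to the second loose box.

```bash
python3 -m crank '[[[5.5,-43,-10],-0.88],[[5.5,-43,-10],-0.88],[[5.5,-43,-10],-0.88],[[5.5,-43,-10],-0.88],[[5.5,-43,-10],-0.88],[[5.5,-43,-10],-0.88],[[5.5,-43,-10],-0.88],[[5.5,-41,-10],-0.88]]'
python3 -m crank '[[[0,0,0],0],[[0,0,0],0],[[0,0,0],0],[[0,0,0],0]]'
python3 - <<'E'
from box import *
im,c=snap("wrist"); rects(im,c,"w11"); o=bot.observe();print(o["tcp_pos"],yaw()%360); cv2.imwrite("pics/w11.png",im);np.save("w11c.npy",c,allow_pickle=True)
# plywood top outline
hsv=cv2.cvtColor(im,cv2.COLOR_BGR2HSV); k=proj(c,[[570,-326,40]])[0]; print(k)
E
```

```text
time_s: 22.55
tcp_pos: [570.1, -326.7, 178.9]
orientation: [-3.138, 0.002, 0.34]
force: [0.0, 0.2, -0.3]
finger_gap: 0.45
grip_force: 0.0
time_s: 22.95
tcp_pos: [571.2, -323.8, 182.5]
orientation: [-3.141, -0.0, 0.348]
force: [0.5, -0.3, 0.6]
finger_gap: 0.45
grip_force: 0.0
w11 px [329. 239.] c [ 573.8 -325.1] sz [59.9 13.4] yaw 21.2
w11 px [158. 221.] c [ 540.4 -180.7] sz [38.1 66.6] yaw 172.8
[ 571.32566385 -323.95519016  182.9487402 ] 19.945493430365126
[328.27759952 237.31907832]
```

```bash
python3 -m crank '[[[2.5,-1.1,-40],0.16],[[0,0,-40],0],[[0,0,-30],0],[[0,0,-18],0],[[0,0,-9],0],[[0,0,-2.4],0],[[0,0,0],0],[[0,0,0],0]]'
python3 -m crank '[[[0,0,0],0],[[0,0,0],0],[[0,0,0],0],[[0,0,0],0],[[0,0,0],0],[[0,0,0],0]]' 0 60
python3 -m crank '[[[0,0,3],0],[[0,0,8],0],[[0,0,15],0],[[0,0,20],0],[[0,0,20],0],[[0,0,20],0],[[0,0,13],0],[[0,0,6],0]]'
python3 -m crank '[[[-2,8,0],0.4],[[-4,16,0],0.5],[[-5,24,0],0.5],[[-7,32,0],0.5],[[-8,36,0],0.5],[[-9,38,0],0.5],[[-9,40,0],0.5],[[-9,40,0],0.5]]'
python3 -m crank '[[[-9,40,0],0.5],[[-9,38,0],0.5],[[-8,34,0],0.5],[[-5,28,0],0.5],[[-4,20,0],0.5],[[-3,13,0],0.4],[[-1,7,0],0.1],[[0,3,0],0]]'
python3 -m crank '[[[0,0,0],0],[[0,0,0],0],[[0,0,0],0],[[0,0,0],0]]'
python3 - <<'E'
from ortho import *
im,c=snap("wrist"); o=bot.observe();print(o["tcp_pos"],yaw()%360,C+52.5*u+26.5*v); cv2.imwrite("pics/w12.png",im);np.save("w12c.npy",c,allow_pickle=True)
E
```

```text
time_s: 23.8
tcp_pos: [574.7, -327.1, 45.1]
orientation: [3.139, -0.002, 0.369]
force: [-0.1, -0.3, -0.3]
finger_gap: 0.449
grip_force: 0.0
time_s: 24.4
tcp_pos: [573.4, -326.4, 43.3]
orientation: [-3.141, -0.0, 0.368]
force: [-0.6, -0.3, 2.0]
finger_gap: 0.144
grip_force: 60.0
time_s: 25.2
tcp_pos: [574.5, -327.3, 151.0]
orientation: [3.138, -0.002, 0.368]
force: [0.3, -1.1, -2.2]
finger_gap: 0.144
grip_force: 60.0
time_s: 26.0
tcp_pos: [519.4, -90.9, 147.7]
orientation: [-3.141, 0.0, 0.915]
force: [0.7, 0.6, -1.6]
finger_gap: 0.14
grip_force: 60.0
time_s: 26.8
tcp_pos: [481.3, 90.7, 148.0]
orientation: [-3.141, 0.0, 1.332]
force: [-0.0, 0.3, -3.2]
finger_gap: 0.144
grip_force: 60.0
time_s: 27.2
tcp_pos: [481.6, 90.0, 148.1]
orientation: [3.142, 0.0, 1.331]
force: [-0.3, -0.4, -2.6]
finger_gap: 0.141
grip_force: 60.0
[481.58064472  90.06023696 148.14069644] 76.24861259330095 [482.70342784  93.33595899]
```

View pics/w12.png

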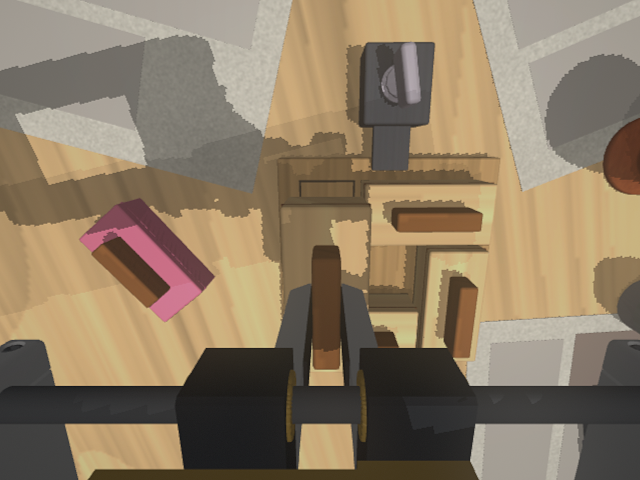

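The second box is held over T. Its far edge is (281,204)–(370,205), and T's far end line is (300,181)–(355,181). I'll check the lateral fit and the tilt.

Run:
```python
from ortho import *
im=cv2.imread("pics/w12.png");c=np.load("w12c.npy",allow_pickle=True).item();g=cv2.cvtColor(im,cv2.COLOR_BGR2GRAY)
np.set_printoptions(linewidth=250)
print("tline z18 v=80 u 20..84",ortho(im,c,np.arange(20,84,1.),np.array([72.5]),18)[0])
print("tend v 70..82 u=45",ortho(im,c,np.array([45.]),np.arange(66,84,1.),18)[:,0])
for r in(215,235,255,275): print(r,g[r,272:290],g[r,360:378])
for k in(300,330,355): print(k,g[190:215,k])
for z in(138,141,144.7): 
    p=plane(c,[(281.5,205),(370.5,205)],z)-C; print(z,(p@u).round(1),(p@v).round(1))
```

```text
tline z18 v=80 u 20..84 [61 65 76 80 84 89 90 92 87 65 66 91 96 94 93 93 94 97 96 96 97 98 98 97 97 95 94 94 97 97 99 99 96 92 92 93 94 95 94 94 93 92 93 93 93 93 94 94 96 98 97 94 93 93 93 84 61 72 90 93 94 95 96 95]
tend v 70..82 u=45 [94 94 95 94 95 94 94 95 82 56 73 93 95 94 94 94 94 94]
215 [109 111 111 110 110 111 102  89  91 107 116 122 126 125 125 126 117 110] [112 111 111 111 111 111 111 111 109 106  98 135 176 186 185 184 185 184]
235 [110 109 108 106 108 108 111  98  82  93 102 108 112 113 113 113 112 112] [175 173 174 174 174 175 151 117 106 102 103 155 180 177 177 177 177 177]
255 [115 116 115 113 112 111 110 111  97  82  96 106 110 113 113 113 113 113] [174 174 173 174 174 175 176 176 136  91 123 141 137 138 140 143 147 148]
275 [183 183 184 183 184 185 188 156 125 121 106 101 107 113 115 114 114 114] [178 172 136 109 111 111 109 106 100 112 132 138 137 137 139 141 145 145]
300 [ 51  50  50  52  50  50  60  80  81  84  86  86  85  80  68  82  85 100 108 111 113 115 115 114 115]
330 [ 98  99  98  98  98  98  95  77  77  80  80  81  79  67  66  84  91 106 114 116 119 120 120 120 119]
355 [ 86  85  86  90  89  89  88  80  79  80  79  80  78  69  69  81  85 100 107 109 111 112 112 111 113]
138 [77.3 29.3] [73.1 73.2]
141 [76.9 29.7] [73.6 73.7]
144.7 [76.4 30.2] [74.2 74.3]
```

```bash
python3 -m crank '[[[0.8,2.6,-4],0],[[1,3.5,-12],0],[[1,3.5,-18],0],[[0,0,-20],0],[[0,0,-15],0],[[0,0,-8],0],[[0,0,-3],0],[[0,0,0],0]]'
python3 -m crank '[[[0,0,-1.5],0],[[0,0,-1.5],0],[[0,0,-1.5],0],[[0,0,-1],0],[[0,0,-0.5],0],[[0,0,0],0]]' 0 8
```

```text
time_s: 28.05
tcp_pos: [484.1, 100.2, 67.8]
orientation: [-3.141, 0.0, 1.332]
force: [-0.9, 0.6, -2.1]
finger_gap: 0.14
grip_force: 60.0
time_s: 28.65
tcp_pos: [484.2, 100.1, 62.1]
orientation: [-3.141, 0.0, 1.332]
force: [0.3, 0.4, -3.3]
finger_gap: 0.15
grip_force: 8.0
```

```bash
python3 -m crank '[[[0,0,-0.5],0],[[0,0,-0.5],0],[[0,0,-0.4],0],[[0,0,0],0],[[0,0,0],0]]'
python3 -m crank '[[[0,0,0],0],[[0,0,0],0],[[0,0,0],0],[[0,0,0],0]]' 0.4
python3 -m crank '[[[0,0,15],0],[[0,0,35],0],[[0,0,45],0],[[0,0,40],0],[[0,0,35],0],[[0,0,30],0],[[0,0,0],0],[[0,0,0],0]]'
cat > chk.py <<'E'
from ortho import *
import sys
np.set_printoptions(linewidth=250)
im,c=snap("wrist"); o=bot.observe(); t=o["tcp_pos"][:2]-C; print(o["tcp_pos"],"tcp uv",t@u,t@v,yaw()%360); cv2.imwrite(sys.argv[1],im)
f=lambda U,V,z: ortho(im,c,np.atleast_1d(U),np.atleast_1d(V),z).ravel()
for u0 in(35,70):
    print("T box v-: from -32",f(u0,np.arange(-32.,-5),58)); print("T box v+: from 68",f(u0,np.arange(68.,98),58))
for v0 in(5,60): print("T box u-: from 20",f(np.arange(20.,40),v0,58)," u+: from 65",f(np.arange(65.,85),v0,58))
print("line end v 70..80 z18",f(45.,np.arange(70.,90),18), "slab edge v 88..",f(45.,np.arange(85.,105),18))
E
python3 chk.py pics/w13.png
```

```text
time_s: 29.15
tcp_pos: [484.3, 100.1, 61.2]
orientation: [3.142, 0.0, 1.332]
force: [-1.6, 0.4, 4.3]
finger_gap: 0.147
grip_force: 8.0
time_s: 29.55
tcp_pos: [484.4, 100.1, 60.7]
orientation: [3.141, -0.0, 1.332]
force: [-1.0, 0.3, -0.5]
finger_gap: 0.396
grip_force: 0.0
time_s: 30.35
tcp_pos: [484.4, 100.1, 260.8]
orientation: [3.141, -0.0, 1.332]
force: [0.3, -0.5, -0.5]
finger_gap: 0.4
grip_force: 0.0
[483.5084671  100.07137143 259.39974882] tcp uv 53.33657006858296 33.23156886835838 76.3000724267822
T box v-: from -32 [172 172 159 122  93  78  73  69  74  77  79  80  81  80  81  80  78 100 159 172 170 170 170 170 170 170 170]
T box v+: from 68 [160 160 160 160 160 160 160 160 160 160 159 160 159 160 162 150 114  77  71  78 117 134 136 135 135 135 136 131 100  82]
T box v-: from -32 [173 172 158 119  92  78  73  72  76  78  79  80  81  81  82  82  79 109 161 171 169 169 169 169 169 169 169]
T box v+: from 68 [136 117 108 106 106 107 106 106 107 107 106 106 106 107 107 103  91  75  77  83  87  88  87  88  87  87  87  87  74  83]
T box u-: from 20 [130 133 134 132 131 131 132 129 125 136 155 166 169 169 169 170 171 170 171 171]  u+: from 65 [170 168 166 166 167 169 170 171 172 173 170 146 114 103 103 102 103 103 104 117]
T box u-: from 20 [163 164 158 135  96  66  75  81  83  97 129 152 160 160 160 160 161 162 162 162]  u+: from 65 [112 143 168 166 165 164 163 162 162 163 160 139 106  86  91  92  89  85  94 112]
line end v 70..80 z18 [160 159 160 160 160 159 160 159 160 158 141 108  77  72  79  86  89  89  89  89] slab edge v 88.. [ 86  89  89  89  89  88  85 118 129 105  82  88  95 116 139 144 144 144 144 144]
```

```bash
python3 -m crank '[[[0,0,-45],0],[[0,0,-45],0],[[0,0,-45],0],[[0,0,-35],0],[[0,0,-20],0],[[0,0,-9],0],[[0,0,0],0],[[0,0,0],0]]'
python3 -m crank '[[[0,0,0],0],[[0,0,0],0],[[0,0,0],0],[[0,0,0],0],[[0,0,0],0]]' 0 60
python3 -m crank '[[[0,0,1],0],[[0,0,2],0],[[0,0,1.5],0],[[0,0,0],0],[[0,0,0],0]]'
python3 -m crank '[[[-0.2,-0.8,0],0],[[-0.4,-1.8,0],0],[[-0.5,-2,0],0],[[-0.4,-1.8,0],0],[[-0.4,-1.4,0],0],[[0,0,0],0],[[0,0,0],0]]'
python3 -m crank '[[[0,0,-1.5],0],[[0,0,-1],0],[[0,0,-1],0],[[0,0,-0.5],0],[[0,0,0],0],[[0,0,0],0]]'
```

```text
time_s: 31.2
tcp_pos: [482.9, 100.0, 60.7]
orientation: [-3.139, 0.001, 1.332]
force: [-0.7, -0.1, -0.6]
finger_gap: 0.401
grip_force: 0.5
time_s: 31.7
tcp_pos: [484.5, 100.2, 61.9]
orientation: [3.141, -0.0, 1.332]
force: [0.5, 0.4, -0.2]
finger_gap: 0.146
grip_force: 60.0
time_s: 32.2
tcp_pos: [484.2, 100.1, 66.2]
orientation: [-3.142, 0.0, 1.332]
force: [0.0, 0.7, -1.9]
finger_gap: 0.142
grip_force: 60.0
time_s: 32.9
tcp_pos: [482.4, 92.3, 66.3]
orientation: [3.142, -0.0, 1.331]
force: [0.5, 0.3, -3.0]
finger_gap: 0.143
grip_force: 60.0
time_s: 33.5
tcp_pos: [482.4, 92.3, 62.2]
orientation: [3.142, -0.0, 1.332]
force: [0.0, 1.3, -2.2]
finger_gap: 0.145
grip_force: 60.0
```

```bash
python3 -m crank '[[[0,0,-0.5],0],[[0,0,-0.4],0],[[0,0,0],0],[[0,0,0],0]]' 0 6
python3 -m crank '[[[0,0,0],0],[[0,0,0],0],[[0,0,0],0],[[0,0,0],0]]' 0.4
python3 -m crank '[[[0,0,15],0],[[0,0,35],0],[[0,0,45],0],[[0,0,40],0],[[0,0,35],0],[[0,0,30],0],[[0,0,0],0],[[0,0,0],0]]'
python3 chk.py pics/w14.png
python3 - <<'E'
from ortho import *
im,c=cv2.imread("pics/w14.png"),eyes.get_calibration("wrist")
# screw head: bright greyish top blob near predicted axis at z=86
q=proj(c,[[562.7,198.7,86]])[0]; hsv=cv2.cvtColor(im,cv2.COLOR_BGR2HSV); print(q)
x,y=q.astype(int); m=np.zeros(im.shape[:2],np.uint8)
m[y-35:y+35,x-35:x+35]=((hsv[...,1]<60)&(hsv[...,2]>115)).astype(np.uint8)[y-35:y+35,x-35:x+35]*255
for k in cv2.findContours(m,cv2.RETR_EXTERNAL,cv2.CHAIN_APPROX_NONE)[0]:
    if len(k)<15: continue
    p=plane(c,k[:,0],86); r=cv2.minAreaRect(p.astype(np.float32)); b=cv2.boxPoints(r); e=max(b[1]-b[0],b[2]-b[1],key=np.linalg.norm)
    print(np.round(r[0],1),np.round(r[1],1),np.degrees(np.arctan2(e[1],e[0]))%180, k[:,0].min(0),k[:,0].max(0))
E
```

```text
time_s: 33.9
tcp_pos: [482.5, 92.3, 61.9]
orientation: [3.141, -0.0, 1.332]
force: [-3.4, -0.4, 3.9]
finger_gap: 0.148
grip_force: 6.0
time_s: 34.3
tcp_pos: [482.4, 92.3, 61.2]
orientation: [3.141, -0.0, 1.332]
force: [-0.3, -0.6, 0.2]
finger_gap: 0.393
grip_force: 0.0
time_s: 35.1
tcp_pos: [482.5, 92.3, 261.4]
orientation: [3.141, -0.0, 1.332]
force: [-0.6, 0.5, -1.1]
finger_gap: 0.403
grip_force: 0.0
[481.60492671  92.29365426 259.98405907] tcp uv 53.31594232574286 25.224326838896427 76.29762539911685
T box v-: from -32 [171 172 159 125  91  76  66  72  72 115 159 171 171 170 169 169 170 170 170 169 170 170 170 170 169 170 169]
T box v+: from 68 [159 159 159 159 159 160 159 157 141  88  70  75  83 120 136 138 122 125 133 134 135 135 134 134 134 136 132 105  83  86]
T box v-: from -32 [172 173 160 123  93  76  68  73  72 122 160 171 170 169 169 169 169 169 169 169 169 169 169 169 169 169 169]
T box v+: from 68 [106 107 106 106 106 106 106 106 100  77  76  79  85  87  87  87  87  87  87  87  87  87  87  87  87  88  86  75  81  96]
T box u-: from 20 [129 131 133 132 131 131 132 130 118 130 155 168 169 169 169 169 171 171 170 170]  u+: from 65 [114 138 164 167 168 169 170 170 171 171 168 141 109 102 103 102 102  99  98 115]
T box u-: from 20 [163 154 129  95  67  67  61  73  81 108 143 157 159 159 159 160 160 161 161 161]  u+: from 65 [108 116 121 139 170 168 152 124 120 135 153 137 100  86  91  90  89  84  86 104]
line end v 70..80 z18 [160 159 153 132  86  71  75  83  88  89  89  89  89  86 116 132 135 135 135 135] slab edge v 88.. [132 135 135 135 135 135 135 137 128  98  84  89 100 122 142 144 144 143 144 143]
[384.80706634  99.09979323]
[561.4 198.3] [34.3 10. ] 87.27337 [376  80] [389 119]
```

Both boxes sit within about 1 mm of their outlines. Now the screw: axis near (562.3,198.5), head at about 88°.

```bash
python3 -m crank '[[[20,27,-15],0.5],[[25,33,-15],0.5],[[25,33,-20],0.46],[[9.9,13.3,-40],0],[[0,0,-35],0],[[0,0,0],0],[[0,0,0],0],[[0,0,0],0]]'
python3 - <<'E'
from ortho import *
im,c=snap("wrist");cv2.imwrite("pics/w15.png",im);print(bot.observe()["tcp_pos"],yaw())
q=proj(c,[[562.4,198.6,86]])[0]; hsv=cv2.cvtColor(im,cv2.COLOR_BGR2HSV); print(q)
x,y=q.astype(int); m=np.zeros(im.shape[:2],np.uint8)
s=np.s_[max(y-60,0):y+60,x-60:x+60]; m[s]=((hsv[...,1]<60)&(hsv[...,2]>115)).astype(np.uint8)[s]*255
for k in cv2.findContours(m,cv2.RETR_EXTERNAL,cv2.CHAIN_APPROX_NONE)[0]:
    if len(k)<25: continue
    p=plane(c,k[:,0],86); r=cv2.minAreaRect(p.astype(np.float32)); b=cv2.boxPoints(r); e=max(b[1]-b[0],b[2]-b[1],key=np.linalg.norm)
    print(np.round(r[0],1),np.round(r[1],1),np.degrees(np.arctan2(e[1],e[0]))%180, k[:,0].min(0),k[:,0].max(0))
E
```

```text
time_s: 35.95
tcp_pos: [563.2, 198.5, 137.9]
orientation: [3.139, -0.001, 1.535]
force: [-0.6, 1.3, 0.3]
finger_gap: 0.401
grip_force: 0.0
[563.70579213 198.53446573 138.62509012] 87.9443207577969
[325.2645726 267.8281919]
[564.2 200.1] [38.3 13.1] 70.30353 [319 239] [341 291]
```

Run:
```python
from ortho import *
im=cv2.imread("pics/w15.png");g=cv2.cvtColor(im,cv2.COLOR_BGR2GRAY)
for r in range(232,300,5): print(r,g[r,300:352:2].tolist())
```

```text
232 [64, 65, 64, 64, 64, 59, 57, 58, 58, 58, 57, 58, 58, 58, 58, 57, 75, 82, 83, 79, 82, 83, 82, 83, 84, 84]
237 [80, 79, 80, 80, 59, 59, 57, 57, 58, 68, 72, 74, 74, 74, 74, 73, 64, 80, 81, 81, 81, 83, 82, 83, 84, 83]
242 [81, 79, 79, 79, 68, 57, 72, 101, 100, 94, 70, 74, 75, 74, 75, 73, 78, 143, 169, 91, 82, 82, 83, 84, 84, 83]
247 [79, 79, 78, 79, 80, 95, 103, 84, 102, 89, 91, 97, 98, 99, 100, 94, 79, 167, 93, 157, 142, 80, 82, 83, 83, 81]
252 [79, 79, 78, 81, 74, 134, 95, 100, 100, 89, 93, 98, 99, 100, 100, 94, 89, 163, 160, 137, 169, 100, 83, 83, 82, 82]
257 [80, 78, 78, 80, 54, 90, 98, 99, 99, 86, 93, 98, 100, 100, 100, 94, 101, 159, 159, 152, 149, 80, 82, 82, 82, 83]
262 [85, 84, 85, 85, 80, 65, 79, 99, 98, 93, 131, 152, 158, 163, 163, 143, 130, 158, 158, 111, 81, 83, 83, 81, 83, 84]
267 [83, 83, 85, 84, 81, 78, 80, 80, 58, 84, 111, 150, 155, 159, 157, 143, 73, 79, 81, 81, 83, 82, 82, 82, 83, 83]
272 [78, 78, 78, 78, 78, 78, 78, 78, 80, 92, 132, 151, 156, 158, 155, 143, 89, 80, 80, 82, 82, 81, 81, 82, 83, 76]
277 [77, 78, 79, 78, 77, 78, 79, 79, 79, 96, 134, 152, 157, 157, 153, 142, 84, 80, 81, 83, 82, 80, 80, 83, 80, 128]
282 [78, 78, 78, 76, 78, 82, 83, 82, 78, 100, 136, 153, 155, 156, 152, 139, 81, 80, 81, 82, 81, 80, 82, 83, 77, 167]
287 [81, 84, 82, 83, 83, 82, 82, 83, 83, 105, 138, 153, 153, 155, 149, 132, 77, 158, 170, 170, 158, 133, 125, 109, 162, 175]
292 [82, 82, 82, 82, 83, 82, 83, 82, 81, 82, 83, 80, 80, 81, 82, 83, 91, 109, 109, 106, 155, 158, 161, 163, 176, 174]
297 [82, 81, 82, 82, 81, 81, 82, 82, 81, 83, 83, 83, 83, 84, 83, 82, 63, 65, 66, 65, 63, 62, 69, 85, 95, 99]
```

The head is aligned with the tool (columns 319–331, vertical in the picture). I'll descend and grip.

```bash
python3 -m crank '[[[0,0,-30],0],[[0,0,-25],0],[[0,0,-15],0],[[0,0,-9],0],[[0,0,-4],0],[[0,0,-1],0],[[0,0,0],0],[[0,0,0],0]]'
python3 -m crank '[[[0,0,0],0],[[0,0,0],0],[[0,0,0],0],[[0,0,0],0],[[0,0,0],0],[[0,0,0],0]]' 0 40
python3 -c "
from h import *
o=bot.observe();print(o['torque'],o['force'],yaw(),o['q'][5])"
```

```text
time_s: 36.8
tcp_pos: [563.1, 198.8, 53.4]
orientation: [3.14, -0.0, 1.536]
force: [0.1, -1.6, -0.1]
finger_gap: 0.402
grip_force: 0.0
time_s: 37.4
tcp_pos: [562.7, 198.7, 52.7]
orientation: [3.141, -0.0, 1.536]
force: [1.1, 0.2, 2.1]
finger_gap: 0.209
grip_force: 40.0
[-0.04768231 -0.09231951  0.01755891] [1.08732714 0.18794934 2.0507088 ] 87.98186669379011 0.2297387018976147
```

The opening is 19.6 mm where the 10 mm head should give about 0.11, so I'm probably on the collar. I'll reopen, go a little higher and regrip.

```bash
python3 -m crank '[[[0,0,0],0],[[0,0,0],0],[[0,0,0],0],[[0,0,3],0],[[0,0,3],0],[[0,0,0],0],[[0,0,0],0]]' 0.4
python3 - <<'E'
from h import *
im,c=snap("wrist");cv2.imwrite("pics/w16.png",im);g=cv2.cvtColor(im,cv2.COLOR_BGR2GRAY);print(bot.observe()["tcp_pos"])
print(proj(c,[[562.6,198.6,86],[562.6,216.6,86],[562.6,180.6,86]]).round())
for r in range(230,345,8): print(r,g[r,282:372:3].tolist())
E
python3 -m crank '[[[0,0,0],0],[[0,0,0],0],[[0,0,0],0],[[0,0,0],0],[[0,0,0],0]]' 0 40
```

```text
time_s: 38.1
tcp_pos: [562.4, 198.7, 58.6]
orientation: [3.141, -0.0, 1.535]
force: [-0.0, -0.3, 0.3]
finger_gap: 0.4
grip_force: 0.0
[562.31928055 198.65168566  58.49252456]
[[327. 323.]
 [326. 288.]
 [329. 356.]]
230 [96, 98, 97, 99, 101, 44, 45, 47, 45, 48, 45, 46, 46, 46, 47, 46, 46, 47, 46, 44, 62, 100, 104, 111, 112, 111, 111, 110, 111, 112]
238 [95, 99, 97, 99, 50, 54, 52, 48, 46, 46, 46, 45, 46, 46, 45, 45, 46, 46, 45, 47, 47, 47, 48, 47, 48, 49, 49, 50, 50, 47]
246 [94, 98, 97, 78, 55, 57, 55, 56, 56, 55, 55, 55, 54, 54, 55, 54, 55, 54, 53, 53, 51, 49, 47, 48, 47, 48, 49, 50, 50, 51]
254 [92, 99, 100, 53, 56, 55, 55, 55, 55, 54, 55, 54, 54, 55, 55, 55, 56, 54, 54, 56, 55, 56, 56, 56, 57, 58, 58, 59, 58, 58]
262 [90, 98, 80, 56, 57, 54, 55, 55, 55, 54, 54, 54, 53, 54, 54, 54, 53, 53, 55, 55, 55, 56, 56, 56, 57, 57, 59, 58, 59, 60]
270 [89, 97, 59, 79, 81, 80, 78, 53, 54, 54, 54, 53, 57, 69, 72, 71, 71, 64, 56, 55, 55, 55, 55, 57, 56, 58, 58, 57, 58, 59]
278 [96, 79, 56, 58, 55, 56, 55, 55, 54, 75, 100, 100, 80, 72, 73, 74, 73, 71, 72, 102, 100, 61, 56, 55, 57, 57, 57, 57, 59,
[... 469 characters left out ...]
, 80, 135, 78, 79, 80, 80, 79, 80, 62, 39, 41, 39]
318 [37, 36, 36, 65, 77, 76, 76, 76, 77, 77, 77, 77, 120, 148, 160, 166, 99, 94, 80, 80, 78, 79, 80, 78, 78, 80, 79, 39, 40, 42]
326 [34, 36, 33, 100, 69, 71, 72, 75, 76, 77, 77, 77, 90, 97, 98, 99, 99, 93, 77, 77, 79, 79, 77, 76, 80, 77, 156, 78, 40, 39]
334 [35, 35, 58, 58, 82, 81, 79, 81, 80, 81, 80, 77, 91, 97, 100, 99, 98, 92, 76, 86, 76, 76, 76, 78, 79, 87, 177, 182, 35, 39]
342 [32, 27, 92, 77, 81, 80, 81, 80, 80, 81, 80, 74, 129, 151, 156, 94, 97, 91, 66, 64, 62, 61, 62, 63, 63, 61, 65, 83, 61, 37]
time_s: 38.65
tcp_pos: [562.7, 198.6, 58.3]
orientation: [3.141, -0.0, 1.536]
force: [1.1, -0.2, -1.4]
finger_gap: 0.106
grip_force: 40.0
```

Now the opening is 10 mm, so the head is gripped. I'll turn it clockwise.

```bash
cat > t.py <<'E'
from h import *
o=bot.observe();print("Tz",o["torque"].round(3),"F",o["force"].round(1),"yaw",round(yaw(),2),"q6",o["q"][5].round(3),"gap",round(o["finger_gap"],3),"eff6",o["effort"][5].round(3))
E
python3 t.py; python3 -m crank '[[[0,0,0],-0.5],[[0,0,0],-1],[[0,0,0],-1],[[0,0,0],-1],[[0,0,0],-1],[[0,0,0],-1],[[0,0,0],-0.5],[[0,0,0],0]]' >/dev/null; python3 t.py
python3 -m crank '[[[0,0,0],-0.5],[[0,0,0],-0.5],[[0,0,0],0]]'>/dev/null; python3 t.py
```

```text
Tz [-0.084 -0.161  0.058] F [ 1.1 -0.2 -1.4] yaw 87.99 q6 0.23 gap 0.106 eff6 0.043
Tz [-0.109 -0.341 -0.1  ] F [ 2.9 -0.6 -1.1] yaw 39.98 q6 1.067 gap 0.102 eff6 0.27
Tz [-0.136 -0.503 -0.015] F [ 3.7 -0.9 -3.6] yaw 32.06 q6 1.206 gap 0.102 eff6 0.249
```

```bash
python3 -m crank '[[[0,0,0],-0.5],[[0,0,0],-0.5],[[0,0,0],0]]'>/dev/null; python3 t.py
python3 -m crank '[[[0,0,0],-0.5],[[0,0,0],-0.5],[[0,0,0],0]]'>/dev/null; python3 t.py
python3 -m crank '[[[0,0,0],-0.5],[[0,0,0],-0.5],[[0,0,0],0]]'>/dev/null; python3 t.py
```

```text
Tz [-0.161 -0.539 -0.05 ] F [ 3.8 -2.1 -3.4] yaw 24.1 q6 1.345 gap 0.1 eff6 0.247
Tz [-0.19  -0.685 -0.046] F [ 3.5 -0.7 -4. ] yaw 16.13 q6 1.484 gap 0.102 eff6 0.245
Tz [-0.245 -0.798 -0.043] F [ 5.3 -1.4 -4.4] yaw 8.15 q6 1.623 gap 0.1 eff6 0.244
```

```bash
python3 -m crank '[[[0,0,0],-0.5],[[0,0,0],-0.5],[[0,0,0],0]]'>/dev/null; python3 t.py
python3 -m crank '[[[0,0,0],-0.5],[[0,0,0],-0.5],[[0,0,0],0]]'; python3 t.py
```

```text
Tz [-0.372 -0.795 -0.049] F [ 4.7 -1.8 -5.1] yaw 0.15 q6 1.763 gap 0.104 eff6 0.199
time_s: 41.25
tcp_pos: [562.9, 198.3, 58.3]
orientation: [3.141, -0.001, -0.137]
force: [5.6, -1.2, -2.7]
finger_gap: 0.101
grip_force: 39.9
Tz [-0.254 -0.752 -0.029] F [ 5.6 -1.2 -2.7] yaw -7.85 q6 1.902 gap 0.101 eff6 0.199
```

```bash
python3 -m crank '[[[0,0,0],-0.5],[[0,0,0],-0.5],[[0,0,0],0]]'>/dev/null; python3 t.py
python3 -m crank '[[[0,0,0],-0.5],[[0,0,0],0]]'>/dev/null; python3 t.py
```

```text
Tz [-0.223 -0.813  0.658] F [ 4.5 -1.6 -4.9] yaw -15.72 q6 2.04 gap 0.103 eff6 0.933
Tz [-0.355 -0.664  0.772] F [ 3.8 -2.1 -3.6] yaw -19.7 q6 2.11 gap 0.112 eff6 1.095
```

```bash
python3 -m crank '[[[0,0,0],-0.5],[[0,0,0],0]]'>/dev/null; python3 t.py
python3 -m crank '[[[0,0,0],-0.5],[[0,0,0],0]]'>/dev/null; python3 t.py
```

```text
Tz [-0.346 -0.406  0.84 ] F [ 3.7 -2.5 -2.2] yaw -23.73 q6 2.18 gap 0.127 eff6 1.127
Tz [-0.319 -0.088  0.747] F [ 1.6 -1.6 -0.8] yaw -27.77 q6 2.25 gap 0.132 eff6 1.06
```

```bash
python3 -m crank '[[[0,0,0],-0.5],[[0,0,0],0]]'>/dev/null; python3 t.py
python3 -m crank '[[[0,0,0],-0.5],[[0,0,0],0]]'; python3 t.py
```

```text
Tz [-0.321 -0.047  1.15 ] F [ 1.6 -2.  -0.6] yaw -31.74 q6 2.32 gap 0.144 eff6 1.438
time_s: 42.55
tcp_pos: [562.2, 198.4, 58.5]
orientation: [3.141, -0.001, -0.624]
force: [2.5, -3.0, -0.6]
finger_gap: 0.157
grip_force: 51.8
Tz [-0.452 -0.219  1.143] F [ 2.5 -3.  -0.6] yaw -35.76 q6 2.39 gap 0.157 eff6 1.445
```

The stop was hit at a yaw of about -15.8°; beyond that the pads only rocked on the head. I'll turn back in fine steps to find the seated angle from the torque.

```bash
python3 -m crank '[[[0,0,0],0.5],[[0,0,0],1],[[0,0,0],0.5],[[0,0,0],0]]'>/dev/null; python3 t.py
for i in 1; do :; done
python3 -m crank '[[[0,0,0],0.2],[[0,0,0],0]]'>/dev/null; python3 t.py
python3 -m crank '[[[0,0,0],0.2],[[0,0,0],0]]'>/dev/null; python3 t.py
python3 -m crank '[[[0,0,0],0.2],[[0,0,0],0]]'>/dev/null; python3 t.py
python3 -m crank '[[[0,0,0],0.2],[[0,0,0],0]]'>/dev/null; python3 t.py
python3 -m crank '[[[0,0,0],0.2],[[0,0,0],0]]'>/dev/null; python3 t.py
python3 -m crank '[[[0,0,0],0.2],[[0,0,0],0]]'; python3 t.py
```

```text
Tz [-0.363  0.305  0.336] F [ 0.1 -1.8  0.5] yaw -19.95 q6 2.113 gap 0.116 eff6 -0.014
Tz [-0.344  0.694  0.392] F [-1.7 -1.4  1.8] yaw -18.39 q6 2.086 gap 0.109 eff6 0.258
Tz [-0.397  1.032  0.229] F [-3.9 -2.4  4.9] yaw -16.79 q6 2.058 gap 0.109 eff6 0.119
Tz [-0.394  1.11   0.198] F [-3.8 -3.1  5.4] yaw -15.18 q6 2.03 gap 0.103 eff6 0.078
Tz [-0.408  1.258  0.039] F [-5.8 -2.4  5.1] yaw -13.63 q6 2.003 gap 0.1 eff6 -0.071
Tz [-0.467  1.236  0.059] F [-4.6 -2.9  5.8] yaw -12.04 q6 1.975 gap 0.103 eff6 -0.074
time_s: 44.15
tcp_pos: [561.3, 198.5, 58.3]
orientation: [3.141, 0.002, -0.182]
force: [-4.9, -1.7, 4.9]
finger_gap: 0.105
grip_force: 39.8
Tz [-0.488  1.239  0.05 ] F [-4.9 -1.7  4.9] yaw -10.44 q6 1.947 gap 0.105 eff6 -0.074
```

The head leaves its stop at a yaw of about -14.2°, so a quarter turn back ends at about 76°, another 86.4° from here.

```bash
python3 -m crank '[[[0,0,0],0.5],[[0,0,0],1],[[0,0,0],1],[[0,0,0],1],[[0,0,0],1],[[0,0,0],1],[[0,0,0],1],[[0,0,0],1]]'>/dev/null
python3 -m crank '[[[0,0,0],1],[[0,0,0],1],[[0,0,0],0.9],[[0,0,0],0.4],[[0,0,0],0],[[0,0,0],0],[[0,0,0],0],[[0,0,0],0]]'; python3 t.py
python3 - <<'E'
from ortho import *
s,_=snap("scene");cv2.imwrite("pics/s20.png",s);c=eyes.get_calibration("scene")
P=lambda uu,vv,z: np.r_[C+uu*u+vv*v,z]
for n,b in(("laidB",(-52.5,-26.5)),("laidR",(-26.5,52.5)),("L",(26.5,-52.5)),("T",(52.5,26.5))):
  q=proj(c,[P(*b,84)])[0]
  nl,lab,st,ce=cv2.connectedComponentsWithStats(cv2.inRange(cv2.cvtColor(s,cv2.COLOR_BGR2HSV),(3,110,40),(16,255,200)))
  k=1+np.argmin(np.where(st[1:,4]>30,np.hypot(*(ce[1:]-q).T),1e9)); w=plane(c,ce[k],78)[0]-C
  print(n,ce[k].round(2),st[k],"uv",(w@u).round(1),(w@v).round(1))
d=cv2.absdiff(s,cv2.imread("pics/scene0.png")).max(2)
_,_,st,ce=cv2.connectedComponentsWithStats((cv2.medianBlur(d,5)>40).astype(np.uint8))
print([(x[:4].tolist()) for x in st[1:] if x[4]>40])
E
```

```text
time_s: 45.75
tcp_pos: [562.4, 197.0, 58.3]
orientation: [3.141, 0.003, 1.326]
force: [-2.0, -6.1, 4.2]
finger_gap: 0.103
grip_force: 39.8
Tz [-1.268  0.74   0.078] F [-2.  -6.1  4.2] yaw 75.97 q6 0.44 gap 0.103 eff6 0.051
laidB [307.4  253.46] [294 245  28  18 297] uv -56.3 -23.7
laidR [344.98 254.71] [339 241  14  28 190] uv -31.2 54.0
L [308.9  224.68] [303 212  14  26 177] uv 20.9 -50.8
T [345.91 225.28] [334 217  26  18 275] uv 48.3 28.2
[[374, 0, 55, 37], [559, 0, 53, 21], [350, 9, 7, 11], [299, 17, 17, 14], [354, 41, 68, 56], [295, 43, 190, 256], [547, 46, 44, 17], [437, 68, 171, 124], [193, 190, 11, 26], [431, 192, 21, 21], [188, 199, 28, 35], [152, 232, 13, 28], [151, 239, 29, 39]]
```

```bash
python3 -c "
from cell import bot
print(bot.close_job())"
```

```text
the job is handed in; nothing more can be done
None
```

I handed the job in at about 46 s: both loose boxes are in their outlines (about 1 mm off), and the screw was seated, backed off about a quarter turn and is still gripped; on the way I tilted the first box onto a laid one, pressed it with about 80 N and knocked it about 3 mm, then slid it back to within about 1 mm.

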